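# Pack the repaired phone in its courier case and close the draw latch

## Robot

A 7-joint arm with a two-finger parallel gripper is mounted at the origin on a cart in front of the work surface, level with it; the furniture and walls round the work are solid. World frame = base frame: x ahead of the robot, y to its left, z up, the work surface at z = 0. Lengths are in mm, angles in degrees, forces in N, time in s.
With the tool pointing down it reaches from about 350 to 775 mm from the base axis. Payload 3.1 kg.
Tool frame: the origin (TCP) lies midway between the tips of the shut fingers; the grasp point (between the pads) lies 19 mm behind it (robot.grasp_offset is the distance from the TCP to the grasp point, in mm); z points along the fingers, y is the line along which they close (so a half turn about z gives the same grasp; the last joint's range is limited). The gripper opens to 85 mm and grips with 20 to 120 N. Pads are 22 mm wide; open, the fingers measure 114 mm over their backs; the gripper's body (76 mm by 85 mm) begins 54 mm behind the grasp point. The pads swing forward as they close: fully open they stand 13 mm farther back than shut.
Start: joints at [74.731, 17.813, 0.802, 86.603, -0.252, 75.585, -1.558], TCP at [122.634, -536.17, 231.304] pointing down, gripper open.
Joint ranges: [-154.91, 154.91], [-16.99, 109.72], [-72.82, 74.43], [7.12, 147.25], [-82.49, 262.49], [11.32, 116.49], [-174.64, 174.64]. Speed limits (degrees/s): [159.86, 159.86, 180, 180, 180, 180, 180].

## Interface

Orientations are given as [roll, pitch, yaw] about the fixed x, y, z axes, in that order (R = Rz(yaw) Ry(pitch) Rx(roll)).
In Python, from workcell import readout, cams, job, robot gives the robot as it stands.
- The arm moves only by the tool jog_arm, never from a script. Its argument "increments" is a list that holds one entry, the list of rows, each a list of 7 numbers: the finger opening in cm, from 0 to 8.54, then the shift along the tool's x, y, z in cm, then the turn, a rotation vector about the tool's x, y, z in rad. A call has 1 to 8 rows; each row is the pose to reach, as a shift and turn from the pose commanded when the call began, along the tool's axes at that moment; what a row does not reach only later rows make up. A row lasts 1/12 s, in which the tool goes at most 41.7 mm and 7.16 degrees, less where a joint would pass 70% of its speed; a pose out of reach is approached as far as the arm can. A call with a gripper value outside its range is refused whole. The fingers move at their own pace and stop on an object; "squeeze" is the grip in N (left out, the last holds). Time passes only in rows, so rows that repeat a pose let the fingers close. It gives the time, the measured TCP pose, the force, the opening and the grip force at its end, in the units of the state.
- readout.read_state(): the state, without advancing time (a new reading comes with each control period).
- cams.read_camera(name): name is "scene" or "top" or "wrist"; returns the picture (400x640x3 uint8, blue, green, red); there is no depth.
- cams.camera_model(name): a dict with "fx", "fy", "cx", "cy" (pixels), "k1" (the pictures are not rectified: a ray, as slopes to the right and down, at radius r is drawn at 1 + k1 r^2 times it, then the intrinsics apply), "extrinsics" (4x4, takes a point from world to camera coordinates); the wrist camera has in their place "hand_eye" (4x4, takes a point from camera to tool coordinates, whose origin is the TCP and whose axes are the flange's). Camera axes: x right, y down, z forward; pixel columns grow to the right and rows downward; lengths in mm; the calibration is good to about 2 mm. A picture is of the moment at which its call begins: read the wrist's pose just before it. camera_model takes no time and is no camera call.
- job.hand_in(): hands the job in; it is judged then, once.
The state is a dict: "time": time; "joints": joint angles; "joint_velocities": joint speeds; "joint_torque": joint torques, N m; "tool_pos": TCP position; "orientation": TCP orientation; "ft_force": force on the tool from outside, world axes, zero at the start; "torque": the same for the moment, N m; "finger_gap": finger opening in mm; "finger_force": force on a finger pad.
Only numpy, scipy, OpenCV 4.12 (cv2) and the standard library are available. Lean on these libraries where they do the work, as an engineer would, in place of code of your own. Each camera call takes 0.05 s, during which the arm holds its last target. There are 200 camera calls.

## Task

The repaired phone in the white bench rack has to go out by courier: stand it on its long edge in the grey case, fully home in the one insert slot that is just wide enough for it, and let go of it. Then shut the lid, swing the latch's wire loop up and over so that its bar drops behind the upturned lip of the keeper on the lid, and press the latch lever down flat against the front of the case until it has gone over centre and stays. Leave the other things on the bench where they are.

Things in the scene. Friction and masses are not known exactly. Their poses are not given: they have to be found in the camera images.
- phone_mid (a point): middle of the phone: 145 x 71 x 8 mm (9 at the camera), 0.16 kg, loose. It starts on a long edge in the rack's left slot. Axes: y along the 145 mm length, x along the 71 mm width (up in the rack; 35.5 mm to either long edge), z through the thickness. Either long edge may go down. Pinch it across its thickness from above, at its upper long edge.
- rack: fixed white plastic rack, 100 (x) x 66 (y) x 26 mm high, origin under its centre; two open-ended slots along x at y = -17 (empty) and y = +17 mm (holds the phone), 9.8 mm wide, floor 6 mm up; the phone stands 51 mm above the rack and overhangs both ends. A microscope 0.45 m tall stands to its right (world y -0.22 to -0.04).
- case: fixed grey courier case; lower half 167 (x) x 112 (y) mm, open rim 54 mm high, walls 5 mm; origin under its centre, latch on the front (-x), lid hinge along y on the rear rim; 90 mm high when shut. Three pale foam inserts lie inside at y = -34, 0, +34 mm in changing order, tops 45 mm above the bench, each with one slot along x, 4 mm bevels at its mouth; the case walls, 157 mm apart, end the slots.
- phone_slot (a point): middle of the floor of the slot that fits the phone: 10.5 mm wide, 37 mm deep with the bevels; 8 mm above the bench. x along the slot (as the case's x), y across, z up. With the phone home, its middle is 35.5 mm above this point and it stands 25 mm above the case rim. The two other slots are 5 and 17 mm wide.
- lid (a joint): lid angle, rad: 0 shut, starts open at 1.47 to 1.57, stop at 1.60. Lid 167 x 112 x 36 mm, 0.22 kg, on a damped hinge with some friction (0.04 N m); open, it leans back toward its stop; tipped forward below about 0.9 it sinks shut by itself in one or two seconds.
- lid_hinge (a point): middle of the lid's hinge line, on the case's rear rim 54 mm above the bench; y along the hinge (case's axes). Behind, from world x = 0.67 on and 0.21 m up, are a shelf and the curing box on it: keep the wrist clear of them.
- lid_edge (a point): middle of the edge between the lid's outer face (its top when shut) and its front, 167 mm forward of and 36 mm above the hinge when shut; with the lid open it is the far upper edge, about 0.21 m above the bench. The open lid's outer face runs from here down toward the bench on the far side; closed fingers behind it can pull it toward the robot.
- latch_lever (a joint): lever angle, rad: 0 flat down against the case front, 1.57 straight out, stop at 2.4; starts at 1.95 to 2.3. Stiff pivot (0.03 N m), stays where it is left. With the loop hooked it loads the loop spring below about 1.2, is hardest near 0.8 (about 3 N at the tip), passes centre near 0.3 and is then pulled home to its stop at 0.
- latch_pivot (a point): lever pivot, on a line along y, 16 mm in front of the case front, 48 mm above the bench; case's axes.
- lever_tip (a point): free end of the lever: a roll across the tongue, 26 mm wide, 5.6 mm thick, 38 mm from the pivot. The tongue is a 2.5 mm plate; its outer face (away from the case when flat, upper when the lever points out) lies 5.7 mm off the pivot line.
- latch_bail (a joint): angle of the wire loop on the lever, rad: 0 when it points straight away from the lever's tip, grows as it folds down onto the lever's upper face, stop at 2.85; starts folded, 2.6 to 2.85. Its direction, counted as the lever's (0 down, 1.57 out, 3.14 up), is latch_lever + 3.14 - latch_bail. It swings freely and falls to whichever side it leans.
- loop_bar (a point): middle of the loop's cross bar. The loop is a U of 5 mm steel wire: bar along y, 31 mm from the loop's pivot; side arms at y = +-17 mm, 39 mm over their outsides, can be pinched along y close to the bar. Its pivot is on the lever, 12 mm from the lever pivot in direction latch_lever - 0.175. The arms slide out up to 6 mm against a 10 N/mm spring.
- keeper_seat (a point): where the bar's middle lies when hooked: 13.5 mm in front of the lid's front face; 70 mm above the bench with the lid shut (axes then as the case's). Steel keeper 24 mm wide: ledge 2.5 mm below this point, upturned lip with inner face 2.5 and outer face 5.5 mm in front of it, lip top 3.5 mm above it; the lid's boss is 6.5 mm behind it. The arms pass either side.
- battery: bystander: flat phone battery, 40 x 97 x 4 mm, lying on the bench; origin near its middle
- cap: bystander: round black dust cap, 39 mm across, 12 mm high, lying on the bench; origin at its middle
- glue: bystander: glue tube, 122 mm long, lying on the bench; origin at its middle

How it is judged:
By the outcome, as a careful person would: the job done as asked, in the order asked, and still so for the second after the job is handed in, with the robot touching nothing.
It also fails if it takes over 72 s, if anything falls off the work surface, if the arm or the gripper's body presses on something with over 40 N, if the wrist force passes 120 N, or if a joint passes its speed limit or range.

## Working session

There is one attempt and no reset: what is moved stays moved. The work goes in short steps, Python scripts to look and compute and a tool call to move; the robot and the scene stay as the last step left them, time stands still between calls to the robot, and variables do not carry over. Pictures are saved under pics/ and viewed, at most 10 in all, crops included, and the job is handed in when it is done.

Besides the shell and the picture viewer there is one more tool, called after "Emit:" as name([rows], argument=value, ...), one row to a line, values as JSON. jog_arm: Moves the arm, as the interface text tells. Its arguments: {"type":"object","properties":{"increments":{"type":"array","items":{"type":"array","items":{"type":"array","items":{"type":"number"}}}},"squeeze":{"type":"number"}},"required":["increments"]}

```bash
ls; mkdir -p pics
cat > h.py <<'E'
import numpy as np,cv2
from workcell import readout,cams,job,robot
from scipy.spatial.transform import Rotation as R
def T():
    s=readout.read_state();M=np.eye(4);M[:3,:3]=R.from_euler('xyz',s['orientation'],degrees=True).as_matrix();M[:3,3]=s['tool_pos'];return M,s
def snap(n):
    M,s=T();m=cams.camera_model(n);im=cams.read_camera(n)
    C=M@np.array(m['hand_eye']) if 'hand_eye' in m else np.linalg.inv(np.array(m['extrinsics']))
    return im,dict(m=m,C=C)
def ray(c,uv):
    m=c['m'];x=(uv[0]-m['cx'])/m['fx'];y=(uv[1]-m['cy'])/m['fy'];a,b=x,y
    for _ in range(20):
        k=1+m['k1']*(a*a+b*b);a,b=x/k,y/k
    d=c['C'][:3,:3]@np.array([a,b,1]);return c['C'][:3,3],d/np.linalg.norm(d)
def onz(c,uv,z):
    o,d=ray(c,uv);return o+d*(z-o[2])/d[2]
def onplane(c,uv,p,n):
    o,d=ray(c,uv);return o+d*(np.dot(np.array(p)-o,n)/np.dot(d,n))
def tri(L):
    A=np.zeros((3,3));b=np.zeros(3);rs=[ray(c,uv) for c,uv in L]
    for o,d in rs:
        P=np.eye(3)-np.outer(d,d);A+=P;b+=P@o
    p=np.linalg.solve(A,b);return p,[np.linalg.norm((np.eye(3)-np.outer(d,d))@(p-o)) for o,d in rs]
def proj(c,p):
    m=c['m'];q=np.linalg.inv(c['C'])@np.append(p,1);a,b=q[:2]/q[2];k=1+m['k1']*(a*a+b*b);return np.round([m['fx']*a*k+m['cx'],m['fy']*b*k+m['cy']],1)
E
python3 - <<'E'
from h import *
import pickle
print(T())
for n in('scene','top'):
    im,c=snap(n);cv2.imwrite(f'pics/{n}0.png',im);pickle.dump(c,open(n+'.pkl','wb'));print(n,c['m'])
print(cams.camera_model('wrist'),robot.grasp_offset)
E
```

```text
pics
(array([[ 9.74830392e-01,  2.22946919e-01, -6.14134719e-04,
         1.22447869e+02],
       [ 2.22947744e-01, -9.74827789e-01,  2.25496315e-03,
        -5.35461593e+02],
       [-9.59385027e-05, -2.33512657e-03, -9.99997269e-01,
         2.30216331e+02],
       [ 0.00000000e+00,  0.00000000e+00,  0.00000000e+00,
         1.00000000e+00]]), {'time': 0.0, 'joints': array([74.72963169, 17.86133995,  0.80385392, 86.6914129 , -0.25280146,
       75.58292409, -1.55951639]), 'joint_velocities': array([ 0.0096735 ,  0.05261269,  0.06778414, -0.00582504, -0.05239347,
        0.04564267, -0.0655953 ]), 'joint_torque': array([ 7.57377256e-04, -3.79906297e+01,  1.46093499e-01, -2.30586058e+01,
        1.19577165e-02,  1.36554177e-02,  9.08220187e-06]), 'tool_pos': array([ 122.4478689 , -535.46159349,  230.2163312 ]), 'orientation': array([-1.79866207e+02,  5.49687131e-03,  1.28822275e+01]), 'ft_force': array([-0.79471606, -0.06211706,  0.4292462 ]), 'torque': array([ 0.01639751,  0.00140207, -0.01171541]), 'finger_force': 0.0, 'finger_gap': 85.66933110297421})
scene {'fx': 384.615810279021
[... 759 characters left out ...]
        4.84347227e+02],
       [ 1.37758808e-01,  9.48091637e-03, -9.90420427e-01,
         8.65814588e+02],
       [ 0.00000000e+00,  0.00000000e+00,  0.00000000e+00,
         1.00000000e+00]])}
{'fx': 318.4465608357865, 'fy': 318.4465608357865, 'cx': 321.3990545357901, 'cy': 201.89946687626238, 'k1': -0.040109676313038516, 'hand_eye': array([[-1.29686479e-04, -9.58177182e-01, -2.86175593e-01,
         7.36319852e+01],
       [ 9.99999990e-01, -1.39144288e-04,  1.27138862e-05,
         2.66190022e-02],
       [-5.20018547e-05, -2.86175589e-01,  9.58177191e-01,
        -1.41883910e+02],
       [ 0.00000000e+00,  0.00000000e+00,  0.00000000e+00,
         1.00000000e+00]])} 18.700000000000003
```

View pics/scene0.png

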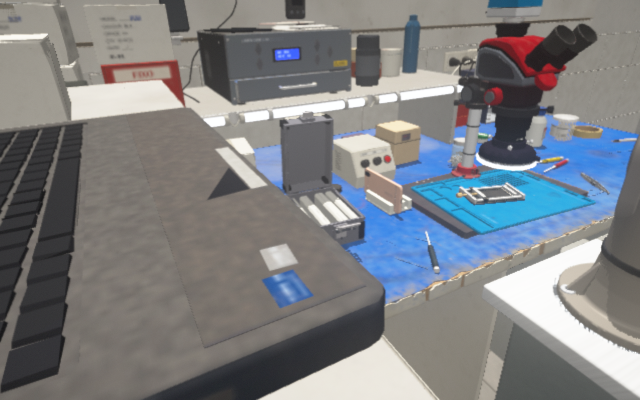

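View pics/top0.png

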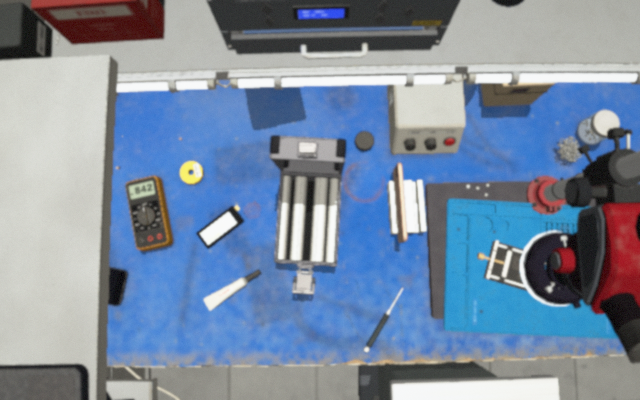

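The scene view shows the case at (310,205) with its lid open, and the phone in the rack at (385,190). The top view shows the insert slots at columns 285–335 and rows 175–265, the latch at (303,282), the phone's top edge from (399,163) to (402,240), and the rack at (406,208).

Run:
```python
from h import *
import pickle
c=pickle.load(open('top.pkl','rb'))
for n,uv,z in [('phone far',(399,163),77),('phone near',(402,240),77),('rackTL',(389,181),26),('rackBR',(426,231),26),('caseFL',(277,265),54),('caseFR',(336,266),54),('caseRL',(280,178),54),('caseRR',(340,178),54),('lidtopL',(272,137),210),('lidtopR',(345,138),210),('latch',(303,295),60),('cap',(364,140),12),('glue',(232,290),8),('batt',(220,227),4)]:
    print(n,onz(c,uv,z).round(0))
im=cv2.imread('pics/top0.png')
cv2.imwrite('pics/t1.png',cv2.resize(im[120:310,260:440],None,fx=3.1,fy=3.1,interpolation=cv2.INTER_CUBIC))
# move toward: viewpoint over (x~480,y~-40,z~400)
M,s=T()
yaw=0
```

```text
phone far [554. 142.  77.]
phone near [415. 142.  77.]
rackTL [531. 154.  26.]
rackBR [433.  88.  26.]
caseFL [375. 367.  54.]
caseFR [371. 260.  54.]
caseRL [536. 360.  54.]
caseRR [533. 249.  54.]
lidtopL [570. 357. 210.]
lidtopR [566. 244. 210.]
latch [321. 320.  60.]
cap [616. 198.  12.]
glue [330. 458.   8.]
batt [451. 483.   4.]
```

View pics/t1.png

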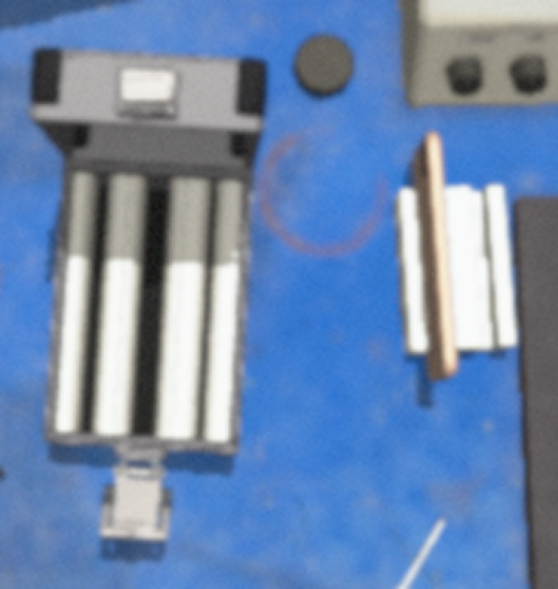

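```bash
cat >> h.py <<'E'
import json,os
def rpm(rpy): return R.from_euler('xyz',rpy,degrees=True)
def plan(p,rpy):
    """target TCP pose -> last row (cm, rad) from tracked commanded pose"""
    st=json.load(open('cmd.json')) if os.path.exists('cmd.json') else dict(p=[122.634,-536.17,231.304],q=rpm([180,0,12.88]).as_quat().tolist())
    Rc=R.from_quat(st['q']);p0=np.array(st['p'])
    d=np.round(Rc.inv().apply(np.array(p)-p0)/10,2);w=np.round((Rc.inv()*rpm(rpy)).as_rotvec(),3)
    n=max(np.linalg.norm(d)*10/41.7,np.degrees(np.linalg.norm(w))/7.16)
    json.dump(dict(p=(p0+Rc.apply(d*10)).tolist(),q=(Rc*R.from_rotvec(w)).as_quat().tolist()),open('cmd.json','w'))
    print('ROW',d.tolist()+w.tolist(),'rows>=%.1f'%n)
E
python3 - <<'E'
from h import *
import pickle
c=pickle.load(open('top.pkl','rb'));s=pickle.load(open('scene.pkl','rb'))
print(tri([(c,(632,357)),(s,(585,35))]),onz(c,(545,195),20))
plan([230,-340,480],[180,0,66])
plan([330,-70,480],[180,0,115])
plan([420,190,280],[180,0,178])
E
```

```text
(array([243.69256025, -81.32342691, 377.84742463]), [np.float64(15.975283273095524), np.float64(15.975283273095503)]) [ 497.98293398 -148.91675262   20.        ]
ROW [14.84, -16.73, -24.87, 0.0, 0.0, -0.927] rows>=8.0
ROW [28.73, -1.85, 0.0, -0.0, 0.0, -0.855] rows>=6.9
ROW [19.77, 19.14, 20.0, -0.0, 0.0, -1.1] rows>=8.8
```

```bash
rm cmd.json
python3 - <<'E'
from h import *
plan([220,-350,520],[180,0,60])
E
```

```text
ROW [13.64, -15.98, -28.87, 0.0, 0.0, -0.822] rows>=8.6
```

Emit:
jog_arm([
  [[8.5,5,-6,-26.5,0,0,-0.75],[8.5,5,-6,-26.5,0,0,-0.75],[8.5,5,-6,-26.5,0,0,-0.75],[8.5,5,-6,-26.5,0,0,-0.75],[8.5,5,-6,-26.5,0,0,-0.75],[8.5,5,-6,-26.5,0,0,-0.75],[8.5,5,-6,-26.5,0,0,-0.75],[8.5,5,-6,-26.5,0,0,-0.75]],
])

```text
time: 0.77
tool_pos: [159.8, -466.2, 502.6]
orientation: [179.4, 0.3, 56.0]
ft_force: [0.0, 0.0, -0.1]
finger_gap: 85.3
finger_force: 0.0
```

```bash
rm -f cmd.json
cat >> h.py <<'E'
def setcmd(p,rpy): json.dump(dict(p=list(p),q=rpm(rpy).as_quat().tolist()),open('cmd.json','w'))
E
python3 - <<'E'
from h import *
setcmd([158.0,-466.5,496.3],[180,0,12.88+42.97]);print(T()[1]['tool_pos'])
plan([260,-240,540],[180,0,90])
plan([370,10,540],[180,0,130])
plan([425,190,300],[180,0,176])
E
```

```text
[ 159.75972816 -466.18140731  502.64481572]
ROW [24.47, -4.27, -4.37, -0.0, 0.0, -0.596] rows>=6.0
ROW [25.0, 11.0, -0.0, -0.0, 0.0, -0.698] rows>=6.5
ROW [10.26, 15.78, 24.0, -0.0, 0.0, -0.803] rows>=7.3
```

Emit:
jog_arm([
  [[8.5,24.47,-4.27,-4.37,0,0,-0.596],[8.5,24.47,-4.27,-4.37,0,0,-0.596],[8.5,24.47,-4.27,-4.37,0,0,-0.596],[8.5,24.47,-4.27,-4.37,0,0,-0.596],[8.5,24.47,-4.27,-4.37,0,0,-0.596],[8.5,24.47,-4.27,-4.37,0,0,-0.596],[8.5,24.47,-4.27,-4.37,0,0,-0.596],[8.5,24.47,-4.27,-4.37,0,0,-0.596]],
])

```text
time: 1.43
tool_pos: [261.1, -237.7, 540.5]
orientation: [180.0, 0.1, 90.4]
ft_force: [-0.2, -0.3, -0.4]
finger_gap: 84.7
finger_force: 0.0
```

Emit:
jog_arm([
  [[8.5,25,11,0,0,0,-0.698],[8.5,25,11,0,0,0,-0.698],[8.5,25,11,0,0,0,-0.698],[8.5,25,11,0,0,0,-0.698],[8.5,25,11,0,0,0,-0.698],[8.5,25,11,0,0,0,-0.698],[8.5,25,11,0,0,0,-0.698],[8.5,25,11,0,0,0,-0.698]],
])

```text
time: 2.1
tool_pos: [370.9, 13.7, 538.7]
orientation: [180.0, -0.2, 130.5]
ft_force: [-0.9, -0.2, -0.9]
finger_gap: 84.6
finger_force: 0.0
```

Emit:
jog_arm([
  [[8.5,10.26,15.78,24,0,0,-0.803],[8.5,10.26,15.78,24,0,0,-0.803],[8.5,10.26,15.78,24,0,0,-0.803],[8.5,10.26,15.78,24,0,0,-0.803],[8.5,10.26,15.78,24,0,0,-0.803],[8.5,10.26,15.78,24,0,0,-0.803],[8.5,10.26,15.78,24,0,0,-0.803],[8.5,10.26,15.78,24,0,0,-0.803]],
])

```text
time: 2.77
tool_pos: [423.2, 189.4, 294.0]
orientation: [-179.9, -0.5, 176.2]
ft_force: [0.2, 0.0, 0.4]
finger_gap: 85.1
finger_force: 0.0
```

Run:
```python
from h import *
import pickle
snap('wrist');im,c=snap('wrist');print(c['C'][:3,3],T()[1]['tool_pos']);cv2.imwrite('pics/w1.png',im);pickle.dump((im,c),open('w1.pkl','wb'))
```

```text
[353.31111125 194.72270912 436.38658376] [423.90931598 188.15508503 296.15636719]
```

View pics/w1.png

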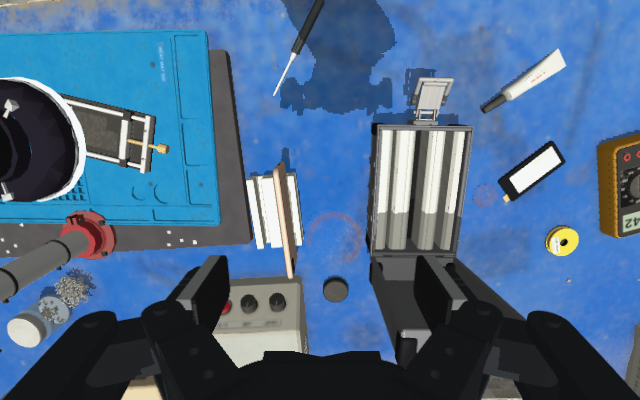

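The wrist picture (up is toward the robot, right is +y) shows the phone at (283,165)–(291,275) and the case at (375–470, 125–250), with the latch at (432,95). From left to right the slots look narrow, wide and medium, so the right one is probably the phone's.

```bash
cat >> h.py <<'E'
def phone_mask(im):
    b,g,r=[im[...,i].astype(int) for i in range(3)]
    m=((r-b>25)&(r-g>8)&(r>90)).astype(np.uint8)
    return m
E
python3 - <<'E'
from h import *
import pickle
im,c=pickle.load(open('w1.pkl','rb'))
m=phone_mask(im);m[:, :262]=0;m[:,310:]=0;m[:150]=0;m[285:]=0
ys,xs=np.nonzero(m)
for y in range(160,282,8):
    x=xs[ys==y]; print(y,x.min() if len(x) else None,x.max() if len(x) else None,len(x))
for y in (140,170,200): print(y,im[y,370:476].mean(1).astype(int).tolist())
print(im[200,270:302].tolist())
plan([385,225,225],[180,0,180])
E
```

```text
160 None None 0
168 275 284 10
176 273 282 10
184 274 286 12
192 275 286 10
200 276 288 11
208 277 289 11
216 279 290 11
224 280 291 11
232 281 292 10
240 282 293 10
248 283 294 11
256 284 295 11
264 286 291 6
272 287 292 6
280 None None 0
140 [118, 90, 57, 47, 47, 48, 69, 108, 109, 122, 135, 154, 225, 245, 245, 245, 245, 245, 245, 236, 200, 188, 140, 83, 86, 97, 152, 198, 198, 205, 231, 244, 244, 244, 244, 244, 244, 244, 227, 227, 244, 244, 231, 206, 161, 84, 38, 38, 38, 39, 66, 83, 86, 86, 85, 86, 86, 82, 136, 188, 197, 198, 211, 240, 242, 242, 187, 239, 242, 242, 242, 242, 241, 201, 194, 86, 85, 85, 85, 85, 86, 87, 101, 157, 198, 198, 198, 214, 236, 241, 241, 241, 241, 199, 65, 50, 61, 94, 126, 130, 94, 131, 127, 123, 124, 124]
170 [74, 48, 46, 46, 54, 96, 146, 124, 136, 136, 198, 245, 244, 244, 244, 244, 244, 239, 201, 189, 132, 86, 84, 109, 170, 198, 190, 195, 237, 244, 244, 244, 244, 244, 244, 237, 231, 244, 243, 238, 219, 184, 125, 38, 39, 38, 38, 59, 79, 85, 86, 83, 80, 82, 85, 143, 188, 198, 197, 213, 236, 242, 242, 216, 235, 242, 242, 242, 242, 227, 204, 146, 94, 86, 86, 86
[... 521 characters left out ...]
8, 228, 240, 240, 240, 240, 237, 85, 49, 54, 91, 131, 140, 113, 121, 133, 137, 136, 135, 134, 133, 132, 130, 124, 122, 128, 128]
[[247, 248, 245], [247, 248, 246], [247, 248, 245], [247, 248, 245], [247, 248, 245], [245, 246, 243], [115, 136, 162], [185, 217, 241], [200, 228, 245], [216, 238, 245], [203, 230, 245], [167, 195, 227], [93, 110, 130], [71, 82, 99], [71, 83, 99], [71, 82, 97], [66, 76, 87], [71, 82, 98], [75, 88, 102], [121, 134, 138], [174, 187, 186], [246, 248, 245], [247, 248, 246], [247, 248, 245], [247, 248, 245], [245, 247, 244], [201, 220, 221], [96, 105, 106], [123, 133, 132], [116, 79, 49], [200, 116, 48], [201, 115, 46]]
ROW [4.23, 3.21, 7.5, -0.0, 0.0, -0.07] rows>=2.2
```

Run:
```python
from h import *
setcmd([425,190,300],[180,0,176])
plan([390,150,190],[180,0,180])
plan([365,320,220],[180,0,180])
```

```text
ROW [3.21, -4.23, 11.0, 0.0, 0.0, -0.07] rows>=2.9
ROW [2.5, 17.0, -3.0, -0.0, 0.0, 0.0] rows>=4.2
```

Emit:
jog_arm([
  [[8.5,3.21,-4.23,11,0,0,-0.07],[8.5,3.21,-4.23,11,0,0,-0.07],[8.5,3.21,-4.23,11,0,0,-0.07],[8.5,3.21,-4.23,11,0,0,-0.07],[8.5,3.21,-4.23,11,0,0,-0.07],[8.5,3.21,-4.23,11,0,0,-0.07]],
])

```text
time: 3.37
tool_pos: [392.7, 149.4, 192.1]
orientation: [179.9, 0.2, 179.8]
ft_force: [0.4, -0.2, 0.8]
finger_gap: 84.9
finger_force: 0.0
```

Run:
```python
from h import *
import pickle
im,c=snap('wrist');cv2.imwrite('pics/w2.png',im);pickle.dump((im,c),open('w2.pkl','wb'));print(T()[1]['tool_pos'],T()[1]['orientation'])
```

```text
[393.5359299  150.47251459 192.93006536] [179.86699461   0.36003588 179.86572977]
```

Emit:
jog_arm([
  [[8.5,2.5,17,-3,0,0,0],[8.5,2.5,17,-3,0,0,0],[8.5,2.5,17,-3,0,0,0],[8.5,2.5,17,-3,0,0,0],[8.5,2.5,17,-3,0,0,0],[8.5,2.5,17,-3,0,0,0],[8.5,2.5,17,-3,0,0,0]],
])

```text
time: 4.0
tool_pos: [366.5, 321.6, 221.9]
orientation: [179.8, 0.2, -180.0]
ft_force: [-0.0, -0.5, -0.2]
finger_gap: 85.2
finger_force: 0.0
```

Run:
```python
from h import *
import pickle
im,c=snap('wrist');cv2.imwrite('pics/w3.png',im);pickle.dump((im,c),open('w3.pkl','wb'));print(T()[1]['tool_pos'],T()[1]['orientation'])
a=cv2.imread('pics/w2.png')[0:290,210:410];b=im[0:290,200:480]
cv2.imwrite('pics/w23.png',cv2.resize(np.hstack([a,b]),None,fx=1.66,fy=1.66,interpolation=cv2.INTER_CUBIC))
```

```text
[366.84733035 319.7930965  221.16955285] [1.79947259e+02 1.20808741e-01 1.79892389e+02]
```

View pics/w23.png

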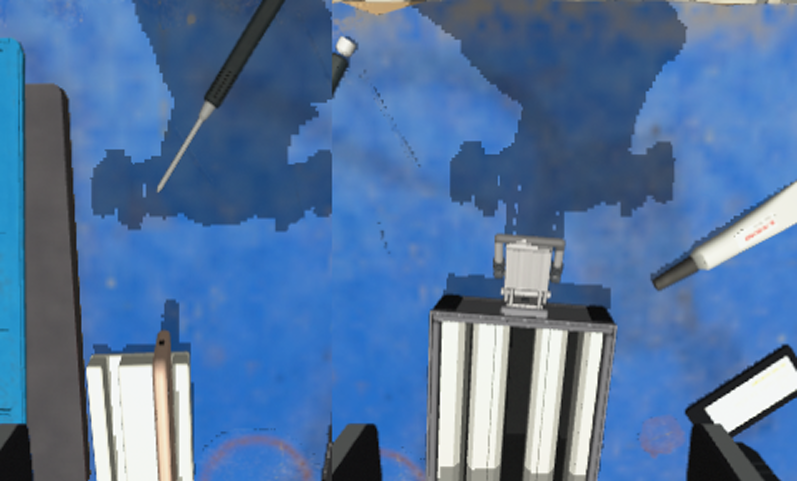

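The left half is the close view of the phone: its rail is at u≈308 and its near end at v≈200. The right half is the case: the rim's front corners are near (261,188) and (371,194), the phone slot is at u≈345, and the latch is at (317,165).

Run:
```python
from h import *
import pickle
V={k:pickle.load(open(k+'.pkl','rb')) for k in('w1','w2','w3')}
im,c=V['w2']
for v in (196,200,204,215,235,255,275): print('w2',v,[tuple(int(q) for q in im[v,u]) for u in range(296,322)])
im,c=V['w1']
for v in (160,163,166,169,172): print('w1',v,[tuple(int(q) for q in im[v,u]) for u in range(268,292,1)])
im,c=V['w3']
for v in (200,220,240,260,275): print('w3',v,im[v,255:375].mean(1).astype(int).tolist())
```

```text
w2 196 [(195, 111, 46), (195, 111, 46), (194, 112, 48), (194, 113, 50), (194, 115, 51), (194, 114, 52), (194, 115, 52), (194, 116, 54), (193, 115, 54), (195, 116, 54), (189, 112, 53), (121, 71, 33), (122, 71, 33), (121, 71, 32), (121, 70, 32), (122, 70, 31), (122, 70, 32), (121, 70, 30), (121, 70, 31), (121, 70, 32), (119, 73, 37), (127, 80, 47), (186, 122, 76), (183, 124, 83), (184, 124, 84), (185, 122, 75)]
w2 200 [(194, 111, 47), (195, 112, 49), (194, 112, 49), (196, 113, 51), (195, 113, 51), (195, 114, 51), (196, 113, 51), (196, 114, 51), (191, 112, 53), (140, 93, 66), (82, 84, 91), (73, 85, 100), (73, 85, 101), (72, 85, 101), (73, 85, 101), (80, 81, 89), (108, 71, 48), (122, 69, 29), (122, 69, 28), (122, 70, 30), (122, 71, 34), (130, 78, 39), (192, 117, 61), (190, 120, 66), (191, 120, 66), (191, 116, 61)]
w2 204 [(194, 114, 56), (194, 113, 55), (194, 113, 53), (196, 114, 53), (196, 114, 51), (197, 115, 51), (197, 113, 49), (190, 111, 51), (110, 88, 77), (68, 79, 92), (64, 74, 87), (64, 74, 88), (59, 68, 81), (74, 87, 103), (73, 85, 101), (73, 83, 98), (85, 75, 72), (122, 68, 25)
[... 5914 characters left out ...]
 241, 240, 240, 241, 241, 232, 96, 64, 115, 131, 128, 109, 126, 117, 126, 127, 129, 129, 131, 131, 133, 133, 134, 133, 133]
w3 275 [113, 96, 131, 90, 125, 133, 122, 71, 50, 235, 240, 240, 240, 240, 240, 240, 240, 240, 200, 197, 197, 197, 91, 86, 86, 26, 159, 196, 196, 212, 241, 241, 241, 241, 241, 241, 241, 240, 215, 216, 240, 241, 240, 196, 197, 195, 166, 39, 24, 23, 24, 23, 24, 23, 23, 22, 24, 25, 24, 26, 48, 123, 196, 196, 201, 233, 240, 240, 237, 182, 240, 240, 240, 240, 240, 238, 211, 197, 188, 103, 23, 24, 24, 23, 29, 57, 82, 90, 128, 196, 196, 199, 218, 240, 240, 240, 240, 240, 230, 105, 65, 114, 131, 132, 125, 122, 122, 133, 133, 133, 134, 134, 134, 134, 134, 135, 135, 133, 133, 132]
```

Run:
```python
from h import *
import pickle
V={k:pickle.load(open(k+'.pkl','rb')) for k in('w1','w2','w3')}
def edges(k,u0,u1,rows,f):
    im,c=V[k];out=[]
    for v in rows:
        g=im[v,u0:u1].astype(float);out.append((f(g)+u0,v))
    return c,out
def cross(sig,t,i0,step):
    i=i0
    while 0<=i+step<len(sig):
        a,b=sig[i],sig[i+step]
        if (a-t)*(b-t)<=0 and a!=b: return i+step*(a-t)/(a-b)
        i+=step
    return np.nan
# slot mouth: from darkest middle go out to >215 (white)
def L(g): s=g.mean(1);return cross(s,218,len(s)//2,-1)
def Rr(g): s=g.mean(1);return cross(s,218,len(s)//2,1)
def plane(c,pts):
    ds=np.array([ray(c,p)[1] for p in pts if not np.isnan(p[0])]);n=np.linalg.svd(ds)[2][2];return c['C'][:3,3],n
def line(pl,xs):
    (o1,n1),(o2,n2)=pl
    return [np.append(x,np.linalg.solve([[n1[1],n1[2]],[n2[1],n2[2]]],[n1@o1-n1[0]*x,n2@o2-n2[0]*x])).round(1) for x in xs]
def win(k,fun,rows,cen,hw):
    c=V[k][1];return c,[ (edges(k,int(cen(v))-hw,int(cen(v))+hw,[v],fun)[1][0]) for v in rows]
r3=range(215,280,5);c3=lambda v:342+(240-v)*.11
r1=range(140,205,5);c1=lambda v:449-(v-140)*.13
c1=lambda v:449+(140-v)*.13
for nm,f in(('L',L),('R',Rr)):
    a=win('w3',f,r3,c3,16);b=win('w1',f,r1,c1,14)
    print(nm,[round(float(p[0]),1) for p in a[1]],[round(float(p[0]),1) for p in b[1]])
    print(line([plane(*a),plane(*b)],(400,450,500)))
    print('z45',[onz(a[0],p,45).round(1)[:2].tolist() for p in a[1]][::4],[onz(b[0],p,45).round(1)[:2].tolist() for p in b[1]][::4])
# phone -y silhouette: brightness of blue falls from white rack (>235) going right
def P(g): return cross(g[:,0],200,2,1)
r2=range(225,280,5);cc2=lambda v:302+(v-235)*.05
rr=range(185,240,5);cc1=lambda v:276+(v-200)*.145
a=win('w2',P,r2,cc2,7);b=win('w1',P,rr,cc1,6)
print([round(float(p[0]),1) for p in a[1]],[round(float(p[0]),1) for p in b[1]])
print(line([plane(*a),plane(*b)],(430,480,530)))
print('z70',[onz(a[0],p,74).round(1)[:2].tolist() for p in a[1]][::4],[onz(b[0],p,74).round(1)[:2].tolist() for p in b[1]][::4])
for k,u,r in(('w2',306,range(194,236)),('w1',277,range(160,186))): print(k,[(v,int(V[k][0][v,u,2])) for v in r])
c=V['w3'][1];im=V['w3'][0]
print('w3 col',[(v,int(im[v,290].mean())) for v in range(180,206)])
```

```text
L [336.8, 336.4, 335.8, 335.4, 334.8, 334.4, 333.8, 333.4, 332.8, 332.4, 331.7, 331.4, 330.8] [442.6, 441.9, 441.6, 440.9, 440.6, 439.8, 439.4, 438.8, 438.3, 437.8, 437.2, 436.7, 436.0]
[array([400. , 339. ,  43.9]), array([450. , 334.9,  44.5]), array([500. , 330.9,  45.2])]
z45 [[404.4, 338.5], [427.2, 336.7], [451.0, 334.8], [475.7, 332.8]] [[396.1, 338.9], [420.5, 337.2], [445.7, 335.1], [471.7, 333.0]]
R [354.0, 353.6, 352.7, 352.3, 351.5, 351.1, 350.7, 350.0, 349.4, 348.8, 348.1, 347.4, 347.0] [457.2, 456.5, 456.1, 455.4, 454.8, 454.2, 453.8, 453.1, 452.4, 451.6, 451.2, 450.7, 449.7]
[array([400. , 357.3,  43.6]), array([450. , 353.2,  43.9]), array([500. , 349.2,  44.1])]
z45 [[404.5, 356.7], [427.3, 354.7], [451.0, 353.0], [475.8, 351.0]] [[397.2, 356.9], [421.6, 355.0], [446.8, 353.1], [472.9, 350.6]]
[301.1, 301.3, 301.4, 301.6, 302.3, 302.3, 302.6, 303.1, 303.3, 303.4, 303.5] [273.3, 273.6, 274.6, 275.3, 276.0, 276.7, 277.4, 278.3, 278.6, 279.6, 280.3]
[array([430. , 132.1,  74.4]), array([480. , 133.4,  73.6]), array([530. , 134.8,  72.7])]
z70 [[419.7, 131.9], [438.6, 13
[... 483 characters left out ...]
29, 244), (230, 243), (231, 244), (232, 244), (233, 244), (234, 244), (235, 243)]
w1 [(160, 56), (161, 53), (162, 53), (163, 52), (164, 48), (165, 78), (166, 98), (167, 101), (168, 118), (169, 146), (170, 164), (171, 174), (172, 201), (173, 221), (174, 228), (175, 235), (176, 239), (177, 243), (178, 245), (179, 245), (180, 245), (181, 245), (182, 245), (183, 246), (184, 245), (185, 245)]
w3 col [(180, 62), (181, 56), (182, 52), (183, 52), (184, 53), (185, 53), (186, 53), (187, 53), (188, 54), (189, 87), (190, 127), (191, 125), (192, 122), (193, 132), (194, 135), (195, 223), (196, 244), (197, 244), (198, 244), (199, 244), (200, 244), (201, 244), (202, 244), (203, 244), (204, 244), (205, 244)]
```

Run:
```python
from h import *
import pickle
V={k:pickle.load(open(k+'.pkl','rb')) for k in('w1','w2','w3')}
c2=V['w2'][1];c3=V['w3'][1]
print('end bottom z14',onz(c2,(307,198.7),14),'top z69',onz(c2,(306,215),69),'top z77 b',onz(c2,(306,222),77))
f=onz(c3,(290,188.7),54);g=onz(c3,(290,194.6),50);print('rim outer',f,'inner',g)
a=np.radians(-4.6);ex=np.array([np.cos(a),np.sin(a)]);ey=np.array([-ex[1],ex[0]])
p=np.array([450,344.05])-34*ey
s=(f[:2]-p)@ex+83.5
ctr=p+s*ex;print('case ctr',ctr,'slot ctr',ctr+34*ey,'hinge',ctr+83.5*ex)
# latch: brighter silver; print neighbourhood
im=V['w3'][0];cv2.imwrite('pics/lat.png',cv2.resize(im[130:205,280:355],None,fx=8,fy=8,interpolation=cv2.INTER_CUBIC))
for nm,q in (('FL rim',(-83.5,56,54)),('FR',(-83.5,-56,54)),('RR slotmouth',(-78,34,45)),('pivot',(-99.5,0,48))):
    w=np.append(ctr+q[0]*ex+q[1]*ey,q[2]);print(nm,w.round(1),proj(c3,w))
```

```text
end bottom z14 [413.2211411  134.58613188  14.        ] top z69 [412.19927362 136.06691467  69.        ] top z77 b [415.78292474 136.3683407   77.        ]
rim outer [373.47437659 290.68192222  54.        ] inner [380.70404163 290.11612692  50.        ]
case ctr [458.73712801 309.23715533] slot ctr [461.46389144 343.1276372 ] hinge [541.96816436 302.54054515]
FL rim [380.  371.8  54. ] [370.5 195. ]
FR [371.  260.1  54. ] [259.4 186.3]
RR slotmouth [383.7 349.4  45. ] [347.6 196.1]
pivot [359.6 317.2  48. ] [316.5 173.8]
```

View pics/lat.png

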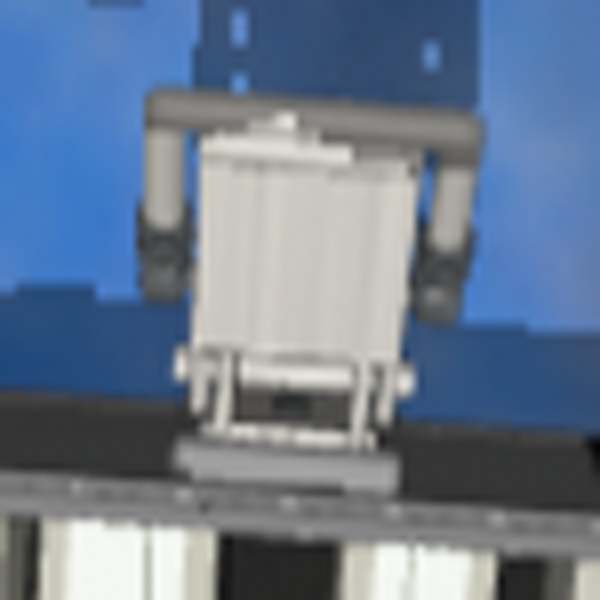

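The latch crop shows the lever pointing out toward the robot. Its pivot pin is at crop (290,372), which is full-image (316.3,176.5). The folded loop's bar is at crop v≈110, and its arms are at crop u≈165 and u≈455.

Run:
```python
from h import *
print(T()[1]['tool_pos'])
plan([474,137.3,130],[180,0,181.6])
```

```text
[366.84733035 319.7930965  221.16955285]
ROW [-10.9, -18.28, 9.0, -0.0, 0.0, -0.028] rows>=5.5
```

Emit:
jog_arm([
  [[4,-10.9,-18.28,9,0,0,-0.028],[4,-10.9,-18.28,9,0,0,-0.028],[4,-10.9,-18.28,9,0,0,-0.028],[4,-10.9,-18.28,9,0,0,-0.028],[4,-10.9,-18.28,9,0,0,-0.028],[4,-10.9,-18.28,9,0,0,-0.028],[4,-10.9,-18.28,9,0,0,-0.028],[4,-10.9,-18.28,9,0,0,-0.028]],
])

```text
time: 4.72
tool_pos: [475.0, 132.8, 129.4]
orientation: [-179.9, -0.1, -178.9]
ft_force: [-0.3, 0.9, 0.1]
finger_gap: 40.2
finger_force: 0.0
```

Run:
```python
from h import *
s=T()[1];print(s['tool_pos'],s['orientation'])
im,c=snap('wrist')
for x in (430,445,460): 
    q=proj(c,[x,136.1+.0275*(x-430)-4,74]);u,v=q.astype(int);print(q,[tuple(int(t) for t in im[v,k]) for k in range(u-5,u+14)] if 0<=v<400 else 0)
setcmd([474,137.3,130],[180,0,181.6])
plan([474,137.3,55],[180,0,181.6])
```

```text
[474.99136327 132.78659833 129.41003314] [-1.79927393e+02 -7.98303655e-02 -1.78896915e+02]
[321.6 152.4] [(169, 185, 186), (169, 185, 186), (169, 185, 185), (158, 173, 173), (147, 161, 162), (126, 138, 139), (114, 127, 135), (81, 96, 113), (96, 112, 133), (109, 128, 152), (117, 137, 163), (122, 143, 169), (126, 147, 175), (131, 153, 182), (134, 157, 187), (128, 149, 177), (120, 140, 167), (111, 130, 156), (106, 123, 142)]
[321.8 176.2] [(248, 248, 246), (248, 248, 246), (248, 248, 246), (244, 247, 245), (218, 231, 232), (150, 161, 161), (216, 218, 217), (79, 92, 109), (92, 108, 129), (107, 125, 149), (118, 138, 164), (120, 141, 168), (125, 146, 174), (130, 151, 181), (133, 157, 187), (129, 150, 180), (121, 141, 169), (112, 132, 157), (109, 125, 145)]
[322.  199.1] [(248, 248, 246), (248, 248, 246), (246, 248, 245), (226, 239, 239), (183, 200, 201), (159, 175, 175), (75, 88, 104), (89, 105, 125), (103, 122, 146), (118, 137, 164), (118, 139, 165), (122, 143, 170), (127, 148, 176), (132, 154, 183), (129, 151, 180), (121, 141, 168), (111, 131, 155), (108, 125, 145), (151, 166, 166)]
ROW [0.0, -0.0, 7.5, 0.0, 0.0, 0.0] rows>=1.8
```

Emit:
jog_arm([
  [[4,0,0,0,0,0,0],[4,0,0,2,0,0,0],[4,0,0,4,0,0,0],[4,0,0,5,0,0,0],[4,0,0,5,0,0,0],[4,0,0,5,0,0,0]],
])

```text
time: 5.27
tool_pos: [473.6, 138.1, 80.4]
orientation: [180.0, -0.0, -178.3]
ft_force: [0.2, 0.5, -0.3]
finger_gap: 39.8
finger_force: 0.0
```

Emit:
jog_arm([
  [[4,0,0,1.2,0,0,0],[4,0,0,2.5,0,0,0],[4,0,0,2.5,0,0,0],[0.5,0,0,2.5,0,0,0],[0.5,0,0,2.5,0,0,0],[0.5,0,0,2.5,0,0,0],[0.5,0,0,2.5,0,0,0],[0.5,0,0,2.5,0,0,0]],
], squeeze=40)

```text
time: 5.93
tool_pos: [474.7, 137.6, 55.9]
orientation: [180.0, 0.1, -178.4]
ft_force: [-0.5, -0.6, 3.7]
finger_gap: 6.8
finger_force: 40.9
```

Emit:
jog_arm([
  [[0.5,0,0,0,0,0,0],[0.5,0,0,0,0,0,0],[0.5,0,0,-1,0,0,0],[0.5,0,0,-2.5,0,0,0],[0.5,0,0,-5,0,0,0],[0.5,0,0,-8,0,0,0],[0.5,0,0,-10,0,0,0],[0.5,0,0,-10,0,0,0]],
])

```text
time: 6.6
tool_pos: [476.4, 138.8, 159.2]
orientation: [179.9, 0.4, -178.4]
ft_force: [0.4, 1.0, -1.8]
finger_gap: 6.9
finger_force: 40.3
```

Run:
```python
from h import *
setcmd([474,137.3,155],[180,0,181.6])
plan([425,343.5,150],[180,0,175.4])
plan([451.5,343.8,115],[180,0,175.4])
```

```text
ROW [4.32, 20.75, 0.5, 0.0, -0.0, 0.108] rows>=5.1
ROW [-2.64, 0.24, 3.5, -0.0, -0.0, 0.0] rows>=1.1
```

Emit:
jog_arm([
  [[0.5,4.32,0,0.5,0,0,0],[0.5,4.32,3,0.5,0,0,0.108],[0.5,4.32,6,0.5,0,0,0.108],[0.5,4.32,9.5,0.5,0,0,0.108],[0.5,4.32,13,0.5,0,0,0.108],[0.5,4.32,16.5,0.5,0,0,0.108],[0.5,4.32,19.5,0.5,0,0,0.108],[0.5,4.32,20.75,0.5,0,0,0.108]],
])

```text
time: 7.27
tool_pos: [422.1, 348.3, 149.1]
orientation: [179.8, -0.2, 175.8]
ft_force: [-0.3, 0.1, -1.4]
finger_gap: 7.2
finger_force: 40.3
```

Emit:
jog_arm([
  [[0.5,0,0,0,0,0,0],[0.5,0,0,1,0,0,0],[0.5,-1,0.1,2.5,0,0,0],[0.5,-2,0.2,3.5,0,0,0],[0.5,-2.64,0.24,3.5,0,0,0],[0.5,-2.64,0.24,3.5,0,0,0],[0.5,-2.64,0.24,3.5,0,0,0],[0.5,-2.64,0.24,3.5,0,0,0]],
])

```text
time: 7.93
tool_pos: [451.4, 343.8, 115.6]
orientation: [180.0, 0.0, 175.4]
ft_force: [-0.3, -0.1, -1.5]
finger_gap: 7.1
finger_force: 40.3
```

Run:
```python
from h import *
import pickle
s=T()[1];print(s['tool_pos'],s['orientation'],s['ft_force'])
im,c=snap('wrist');pickle.dump((im,c),open('w4.pkl','wb'))
cv2.imwrite('pics/w4.png',cv2.resize(im[60:330,180:460],None,fx=2.1,fy=2.1,interpolation=cv2.INTER_CUBIC))
```

```text
[451.40797778 343.8174587  115.56898772] [1.79954711e+02 4.68025509e-03 1.75399384e+02] [-0.30986142 -0.05710198 -1.5465366 ]
```

View pics/w4.png

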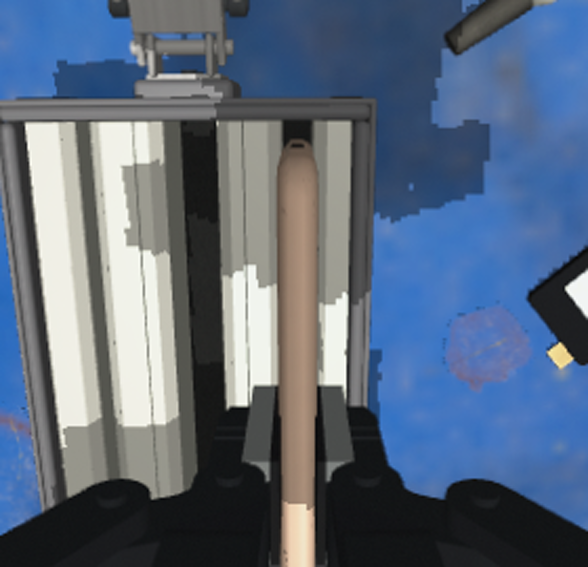

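The phone's near end, at crop (297,140), is centred over the dark slot mouth, which spans crop columns 283–312. I'll descend.

Emit:
jog_arm([
  [[0.5,0,0,0.8,0,0,0],[0.5,0,0,1.6,0,0,0],[0.5,0,0,2.2,0,0,0],[0.5,0,0,2.8,0,0,0],[0.5,0,0,3.2,0,0,0],[0.5,0,0,3.2,0,0,0]],
])

```text
time: 8.48
tool_pos: [450.7, 343.0, 81.5]
orientation: [-179.9, -0.1, 175.4]
ft_force: [0.1, -0.0, -2.1]
finger_gap: 7.1
finger_force: 40.4
```

Emit:
jog_arm([
  [[0.5,0,0,0.4,0,0,0],[0.5,0,0,0.8,0,0,0],[0.5,0,0,1.2,0,0,0],[0.5,0,0,1.6,0,0,0],[0.5,0,0,1.9,0,0,0],[0.5,0,0,1.9,0,0,0]],
])

```text
time: 8.98
tool_pos: [451.0, 343.2, 63.1]
orientation: [-179.9, -0.1, 175.4]
ft_force: [-0.5, -0.3, -2.4]
finger_gap: 6.9
finger_force: 40.4
```

Emit:
jog_arm([
  [[0.5,0,0,0.2,0,0,0],[0.5,0,0,0.4,0,0,0],[0.5,0,0,0.6,0,0,0],[0.5,0,0,0.7,0,0,0],[0.5,0,0,0.7,0,0,0]],
])

```text
time: 9.4
tool_pos: [451.6, 344.1, 57.9]
orientation: [180.0, 0.0, 175.4]
ft_force: [-1.3, -1.5, 2.9]
finger_gap: 6.9
finger_force: 41.1
```

Emit:
jog_arm([
  [[2.4,0,0,0,0,0,0],[2.4,0,0,0,0,0,0],[2.4,0,0,0,0,0,0],[2.4,0,0,-1.5,0,0,0],[2.4,0,0,-4,0,0,0],[0,0,0,-5,0,0,0],[0,0,0,-5,0,0,0],[0,0,0,-5,0,0,0]],
])

```text
time: 10.07
tool_pos: [451.7, 343.9, 107.1]
orientation: [180.0, 0.1, 175.4]
ft_force: [-0.2, -0.9, -0.1]
finger_gap: 0.0
finger_force: 0.0
```

Run:
```python
from h import *
import pickle
s=T()[1];print(s['tool_pos'],s['orientation'],s['ft_force'])
im,c=snap('wrist');pickle.dump((im,c),open('w5.pkl','wb'));cv2.imwrite('pics/w5.png',im)
# near-top silhouette of the phone: edges at a few rows -> width/height check
for x in (400,420,440):
    yc=344.05-.0805*(x-450)
    for h in (79,85): print(x,h,proj(c,[x,yc-4,h]),proj(c,[x,yc+4,h]))
    v=int(proj(c,[x,yc,79])[1]);print(v,[(u,int(im[v,u,2])-int(im[v,u,0])) for u in range(300,345)][::1])
```

```text
[451.70580123 343.92134851 107.14498659] [1.79966229e+02 5.89959759e-02 1.75421733e+02] [-0.18985684 -0.86268766 -0.0624954 ]
400 79 [313.4 146.8] [328.5 145.6]
400 85 [313.1 148.2] [328.7 147. ]
146 [(300, 11), (301, 10), (302, 11), (303, 11), (304, 11), (305, 11), (306, 12), (307, 10), (308, 10), (309, 10), (310, 10), (311, 10), (312, 10), (313, 8), (314, 11), (315, 29), (316, 34), (317, 37), (318, 42), (319, 44), (320, 45), (321, 47), (322, 48), (323, 49), (324, 47), (325, 46), (326, 44), (327, 40), (328, 34), (329, 7), (330, 9), (331, 9), (332, 9), (333, 8), (334, 9), (335, 9), (336, 11), (337, 11), (338, 11), (339, 11), (340, 12), (341, 12), (342, 12), (343, 12), (344, 12)]
420 79 [313.7 183.7] [328.2 182.6]
420 85 [313.4 186.3] [328.5 185.1]
183 [(300, 11), (301, 11), (302, 11), (303, 11), (304, 12), (305, 12), (306, 12), (307, 10), (308, 10), (309, 10), (310, 10), (311, 10), (312, 10), (313, 8), (314, 8), (315, 27), (316, 33), (317, 38), (318, 42), (319, 43), (320, 45), (321, 46), (322, 48), (323, 49), (324, 48), (325, 46), (326, 43), (327, 41), (328, 32), (329, 8), (330, 8), (331, 9), (332, 9), (333, 9), (334, 8), (335, 10), (336, 11), (337, 11), (338, 11), (339, 11), (340, 11), (341, 11), (342, 12), (343, 11), (344, 13)]
440 79 [313.9 218.3] [328.  217.2]
440 85 [313.7 221.9] [328.2 220.8]
217 [(300, 4), (301, 4), (302, 4), (303, 4), (304, 4), (305, 4), (306, 4), (307, 4), (308, 15), (309, 15), (310, 15), (311, 15), (312, 14), (313, 15), (314, 7), (315, 23), (316, 31), (317, 37), (318, 41), (319, 43), (320, 44), (321, 45), (322, 47), (323, 47), (324, 49), (325, 45), (326, 42), (327, 38), (328, 24), (329, 8), (330, 14), (331, 14), (332, 14), (333, 14), (334, 14), (335, 6), (336, 4), (337, 4), (338, 4), (339, 4), (340, 5), (341, 4), (342, 4), (343, 4), (344, 4)]
```

Emit:
jog_arm([
  [[0,-0.8,0,1,0,0,0],[0,-0.8,0,1.8,0,0,0],[0,-0.8,0,2.3,0,0,0],[0,-0.8,0,2.6,0,0,0],[0,-0.8,0,2.9,0,0,0],[0,-0.8,0,3.1,0,0,0],[0,-0.8,0,3.1,0,0,0]],
])

```text
time: 10.7
tool_pos: [458.9, 344.1, 79.1]
orientation: [180.0, 0.1, 175.5]
ft_force: [-4.6, -4.7, 19.4]
finger_gap: -0.3
finger_force: 9.4
```

Run:
```python
from h import *
setcmd([459.5,343.2,76],[180,0,175.4])
plan([455,335,300],[180,0,175.4])
plan([593,299,300],[180,0,175.4])
plan([593,299,190],[180,0,175.4])
plan([478,308,190],[180,0,175.4])
```

```text
ROW [0.38, -0.85, -22.4, 0.0, 0.0, 0.0] rows>=5.4
ROW [-14.04, -2.49, 0.0, 0.0, 0.0, 0.0] rows>=3.4
ROW [-0.0, 0.0, 11.0, 0.0, 0.0, 0.0] rows>=2.6
ROW [11.53, -0.02, 0.0, 0.0, 0.0, 0.0] rows>=2.8
```

Emit:
jog_arm([
  [[0,0,0,-3,0,0,0],[0,0.38,-0.85,-22.4,0,0,0],[0,0.38,-0.85,-22.4,0,0,0],[0,0.38,-0.85,-22.4,0,0,0],[0,0.38,-0.85,-22.4,0,0,0],[0,0.38,-0.85,-22.4,0,0,0],[0,0.38,-0.85,-22.4,0,0,0],[0,0.38,-0.85,-22.4,0,0,0]],
])

```text
time: 11.37
tool_pos: [455.2, 335.9, 301.3]
orientation: [179.9, 0.1, 175.5]
ft_force: [1.6, -0.2, -0.3]
finger_gap: 0.3
finger_force: 0.0
```

Run:
```python
from h import *
import pickle
s=T()[1];print(s['tool_pos'],s['orientation'],s['ft_force'])
im,c=snap('wrist');pickle.dump((im,c),open('w6.pkl','wb'))
im,c=snap('top');t=cv2.resize(im[100:320,230:450],None,fx=2.6,fy=2.6,interpolation=cv2.INTER_CUBIC)
cv2.imwrite('pics/t6.png',t)
```

```text
[455.16434781 335.92274433 301.2994744 ] [1.79865397e+02 1.33320775e-01 1.75451372e+02] [ 1.56090261 -0.16259376 -0.25356309]
```

Emit:
jog_arm([
  [[0,-5,-0.9,0,0,0,0],[0,-10,-1.8,0,0,0,0],[0,-14.04,-2.49,0,0,0,0],[0,-14.04,-2.49,0,0,0,0],[0,-14.04,-2.49,0,0,0,0],[0,-14.04,-2.49,0,0,0,0],[0,-14.04,-2.49,0,0,0,0]],
])

```text
time: 12.05
tool_pos: [591.2, 299.8, 298.2]
orientation: [-179.9, -0.2, 175.6]
ft_force: [-0.3, 1.6, -0.8]
finger_gap: 0.1
finger_force: 0.0
```

Emit:
jog_arm([
  [[0,0,0,3,0,0,0],[0,0,0,6,0,0,0],[0,0,0,9,0,0,0],[0,0,0,11,0,0,0],[0,0,0,11,0,0,0],[0,0,0,11,0,0,0]],
])

```text
time: 12.55
tool_pos: [591.0, 299.1, 189.4]
orientation: [-179.9, -0.1, 175.6]
ft_force: [0.2, 0.5, -0.1]
finger_gap: -0.2
finger_force: 0.0
```

Emit:
jog_arm([
  [[0,1.5,0,0,0,0,0],[0,3,0,0,0,0,0],[0,4.5,0,0,0,0,0],[0,6,0,0,0,0,0],[0,7.5,0,0,0,0,0],[0,9,0,0,0,0,0],[0,10.5,0,0,0,0,0],[0,11.5,0,0,0,0,0]],
])

```text
time: 13.22
tool_pos: [476.7, 310.3, 192.9]
orientation: [179.8, 0.2, 175.6]
ft_force: [-0.4, 0.4, 0.1]
finger_gap: 0.1
finger_force: 0.0
```

Emit:
jog_arm([
  [[0,2,0,0,0,0,0],[0,4,0,0,0,0,0],[0,6,0,0,0,0,0],[0,8,0,-2,0,0,0],[0,8,0,-4,0,0,0],[0,8,0,-4,0,0,0],[0,8,0,-4,0,0,0],[0,8,0,-4,0,0,0]],
])

```text
time: 13.88
tool_pos: [398.9, 314.6, 230.6]
orientation: [180.0, 0.1, 175.4]
ft_force: [0.2, -0.5, -0.1]
finger_gap: -0.0
finger_force: 0.0
```

Run:
```python
from h import *
import pickle
s=T()[1];print(s['tool_pos'],s['orientation'],s['ft_force'])
im,c=snap('wrist');pickle.dump((im,c),open('w7.pkl','wb'));cv2.imwrite('pics/w7.png',im)
sc,c2=snap('scene');
cv2.imwrite('pics/m7.png',np.vstack([im[:300],cv2.resize(sc[90:270,230:486],(640,450),interpolation=cv2.INTER_CUBIC)])[:,:][:600] if 0 else np.hstack([cv2.resize(im[0:330,150:510],(400,367)),cv2.resize(sc[90:273,240:440],(400,367),interpolation=cv2.INTER_CUBIC)]))
```

```text
[398.90953352 314.64158949 230.62581949] [1.79975133e+02 9.75219593e-02 1.75425084e+02] [ 0.17186039 -0.54808501 -0.07459693]
```

View pics/m7.png

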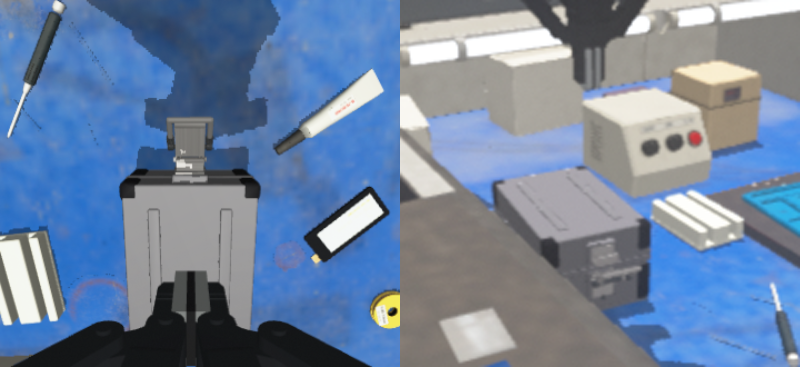

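The lid is shut and nothing else has moved. The latch is at about (325,122) in the full wrist image. I'll move in front of the latch and triangulate the loop bar.

Run:
```python
from h import *
setcmd([398.5,313.9,230],[180,0,175.4])
plan([296,322.3,150],[180,0,175.4])
```

```text
ROW [10.28, 0.02, 8.0, 0.0, 0.0, 0.0] rows>=3.1
```

Emit:
jog_arm([
  [[0,10.28,0,0,0,0,0],[0,10.28,0,0,0,0,0],[0,10.28,0,4,0,0,0],[0,10.28,0,8,0,0,0],[0,10.28,0,8,0,0,0],[0,10.28,0,8,0,0,0],[0,10.28,0,8,0,0,0]],
])

```text
time: 14.57
tool_pos: [297.3, 323.6, 151.1]
orientation: [179.9, 0.0, 175.4]
ft_force: [0.4, 0.4, 0.9]
finger_gap: -0.0
finger_force: 0.0
```

Run:
```python
from h import *
import pickle
s=T()[1];print(s['tool_pos'],s['orientation'],s['ft_force'])
im,c=snap('wrist');pickle.dump((im,c),open('w8.pkl','wb'));cv2.imwrite('pics/w8.png',im)
i7=pickle.load(open('w7.pkl','rb'))[0]
ctr=np.array([458.7,309.2]);a=np.radians(-4.6);ex=np.array([np.cos(a),np.sin(a)]);ey=np.array([-ex[1],ex[0]])
for nm,f,z in(('pivot',16,48),('tip',48.8,67.2),('bar',44.8,77.8),('lidtopedge',0,90)):
    print(nm,proj(c,np.append(ctr-(83.5+f)*ex,z)))
A=cv2.resize(i7[95:170,285:360],(400,400),interpolation=cv2.INTER_CUBIC)
B=cv2.resize(im[150:300,245:395],(400,400),interpolation=cv2.INTER_CUBIC)
cv2.imwrite('pics/m8.png',np.hstack([A,B]))
```

```text
[297.29816764 323.59426833 151.05412535] [1.79876920e+02 1.61258139e-02 1.75366717e+02] [0.40319256 0.42328837 0.85802942]
pivot [319.3 270.5]
tip [319.1 244.6]
bar [319.  255.5]
lidtopedge [319.1 317. ]
```

View pics/m8.png

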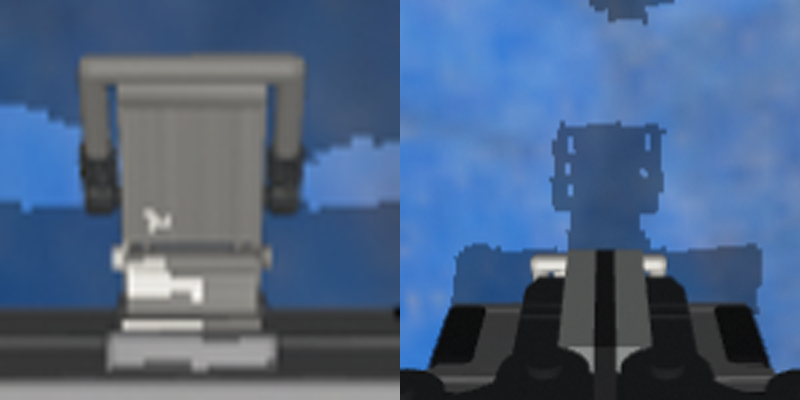

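The left crop (shut lid, from above) has the loop bar at crop v≈70, u 82–303. The right crop (from in front) has the bar as the bright line at crop v≈265, u 532–667, half hidden by the fingers. I'll triangulate it.

Run:
```python
from h import *
import pickle
c3,c7,c8=[pickle.load(open(k+'.pkl','rb'))[1] for k in('w3','w7','w8')]
i8=pickle.load(open('w8.pkl','rb'))[0]
print([(v,int(i8[v,298].mean())) for v in range(243,258)])
p,e=tri([(c7,(321.1,108.1)),(c8,(319.8,249.4)),(c3,(319.4,145.2))]);print('bar',p,e)
p2,e=tri([(c7,(321.1,108.1)),(c8,(319.8,249.4))]);print(p2,e)
ctr=np.array([458.7,309.2]);a=np.radians(-4.6);ex=np.array([np.cos(a),np.sin(a)]);ey=np.array([-ex[1],ex[0]])
for q in(p,p2): d=q[:2]-ctr;print('f',-d@ex-83.5,'y',d@ey)
# pivot pin at z48, lid front top edge
for c,uv in((c3,(316.3,176.5)),(c7,(321.2,143))):
    q=onz(c,uv,48);d=q[:2]-ctr;print('pin f',-d@ex-83.5,d@ey)
i7=pickle.load(open('w7.pkl','rb'))[0];print([(v,int(i7[v,300].mean())) for v in range(150,172)])
for z,uv in((90,(300,168)),):
    q=onz(c7,uv,z);d=q[:2]-ctr;print('lid front edge f',-d@ex-83.5)
```

```text
[(243, 109), (244, 82), (245, 90), (246, 128), (247, 167), (248, 209), (249, 228), (250, 217), (251, 173), (252, 162), (253, 111), (254, 38), (255, 22), (256, 21), (257, 22)]
bar [328.04263052 320.27693962  73.28074337] [np.float64(0.04422295533359458), np.float64(0.0185466504423792), np.float64(0.05469359521018578)]
[328.08372003 320.27595974  73.22718019] [np.float64(0.014163968252506426), np.float64(0.014163968252479616)]
f 47.624864853246464 y 0.5626789607075633
f 47.583829111051216 y 0.5649975771953653
pin f 13.225085060075187 0.0610523513338892
pin f 13.575582869166055 0.6597787402176438
[(150, 82), (151, 82), (152, 77), (153, 62), (154, 53), (155, 54), (156, 53), (157, 51), (158, 73), (159, 79), (160, 61), (161, 53), (162, 54), (163, 54), (164, 54), (165, 66), (166, 101), (167, 140), (168, 158), (169, 161), (170, 161), (171, 161)]
lid front edge f -4.16719747135032
```

Emit:
jog_arm([
  [[0,0,0,3,0,0,0],[0,0,0,6,0,0,0],[0,0,0,7.9,0,0,0],[0,0,0,7.9,0,0,0],[0,0,0,7.9,0,0,0]],
])

```text
time: 15.03
tool_pos: [297.2, 323.8, 72.1]
orientation: [179.9, 0.0, 175.4]
ft_force: [-0.8, 0.2, 0.5]
finger_gap: -0.1
finger_force: 0.0
```

Run:
```python
from h import *
s=T()[1];print(s['tool_pos'],s['ft_force'])
ctr=np.array([461.3,309.0]);a=np.radians(-4.6);ex=np.array([np.cos(a),np.sin(a)]);ey=np.array([-ex[1],ex[0]])
d=np.array(s['tool_pos'])[:2]-ctr;print('f',-d@ex-83.5,'y',d@ey)
```

```text
[297.2279423  323.76058478  72.0839905 ] [-0.80615039  0.22602292  0.51890167]
f 81.22734468635952 y 1.5546366059642693
```

Emit:
jog_arm([
  [[0,-1.5,-0.1,0.1,0,0,0],[0,-2.3,-0.1,0.1,0,0,0],[0,-2.9,-0.1,0.1,0,0,0],[0,-3.4,-0.1,0.1,0,0,0],[0,-3.9,-0.1,0.1,0,0,0],[0,-4.3,-0.1,0.1,0,0,0],[0,-4.6,-0.1,0.1,0,0,0],[0,-4.6,-0.1,0.1,0,0,0]],
])

```text
time: 15.7
tool_pos: [342.7, 317.3, 69.8]
orientation: [-180.0, 0.0, 175.3]
ft_force: [-0.1, 0.4, 0.3]
finger_gap: -0.2
finger_force: 0.0
```

Run:
```python
from h import *
import pickle
s=T()[1];print(s['tool_pos'],s['ft_force'])
im,c=snap('scene');cv2.imwrite('pics/s9.png',im);pickle.dump((im,c),open('s9.pkl','wb'))
print(proj(c,[350,318,75]))
```

```text
[342.70471131 317.28867969  69.79094393] [-0.10157894  0.39517932  0.32505759]
[344.8 219.2]
```

Emit:
jog_arm([
  [[0,0,0,-3,0,0,0],[0,0,0,-7,0,0,0],[0,-1,0,-11,0,0,0],[0,-4,0,-14,0,0,0],[0,-5.6,0,-15.9,0,0,0],[0,-5.6,0,-15.9,0,0,0],[0,-5.6,0,-15.9,0,0,0],[0,-5.6,0,-15.9,0,0,0]],
])

```text
time: 16.42
tool_pos: [396.0, 313.0, 227.7]
orientation: [-179.9, -0.1, 175.5]
ft_force: [-0.4, 0.2, -0.5]
finger_gap: -0.6
finger_force: 0.0
```

Run:
```python
from h import *
import pickle
s=T()[1];print(s['tool_pos'],s['ft_force'])
im,c=snap('wrist');pickle.dump((im,c),open('w10.pkl','wb'));cv2.imwrite('pics/w10.png',cv2.resize(im[95:190,275:370],(600,600),interpolation=cv2.INTER_CUBIC))
ctr=np.array([461.3,309.0]);a=np.radians(-4.6);ex=np.array([np.cos(a),np.sin(a)]);ey=np.array([-ex[1],ex[0]])
W=lambda f,y,z:np.append(ctr-(83.5+f)*ex+y*ey,z)
for nm,f,z in(('bar old',50.2,73.3),('bar over',9.5,78),('bar seat',13.5,70),('lip top',17.5,73.5),('tip L2',50.5,63.8)): print(nm,proj(c,W(f,-17,z)),proj(c,W(f,17,z)))
```

```text
[396.03739193 313.03673001 227.6950443 ] [-0.42206757  0.1702065  -0.47791729]
bar old [304.1 112. ] [341.9 112. ]
bar over [304.4 157.8] [341.4 157.9]
bar seat [304.8 152.3] [341.  152.4]
lip top [304.6 148.5] [341.3 148.6]
tip L2 [304.7 111.5] [341.3 111.6]
```

View pics/w10.png

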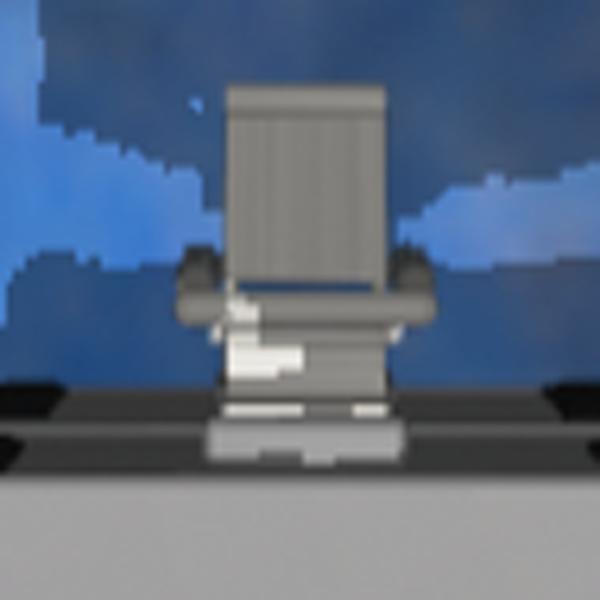

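The loop now stands up. Its bar is at crop v≈308 (full v≈143.8), in front of the predicted resting place at v≈158, so I'll see where it lies on its arc.

Run:
```python
from h import *
import pickle
im,c=snap('wrist')
print([(v,int(im[v,305].mean())) for v in range(128,160)])
i0,c0=pickle.load(open('w10.pkl','rb'));print([(v,int(i0[v,305].mean())) for v in range(128,160)])
ctr=np.array([461.3,309.0]);a=np.radians(-4.6);ex=np.array([np.cos(a),np.sin(a)])
W=lambda f,z:np.append(ctr-(83.5+f)*ex,z)
for L in(1.9,2.0,2.1):
    Q=np.array([16+12*np.sin(L-.175),48-12*np.cos(L-.175)])
    for d in(2.9,3.14,3.3,3.5,3.7): b=Q+31*np.array([np.sin(d),-np.cos(d)]);print(L,d,b.round(1),proj(c,W(*b)))
```

```text
[(128, 135), (129, 136), (130, 136), (131, 136), (132, 136), (133, 125), (134, 89), (135, 52), (136, 56), (137, 64), (138, 76), (139, 81), (140, 81), (141, 88), (142, 108), (143, 128), (144, 129), (145, 120), (146, 116), (147, 102), (148, 83), (149, 84), (150, 84), (151, 85), (152, 85), (153, 85), (154, 83), (155, 84), (156, 75), (157, 58), (158, 53), (159, 54)]
[(128, 135), (129, 136), (130, 136), (131, 136), (132, 136), (133, 111), (134, 55), (135, 47), (136, 56), (137, 71), (138, 81), (139, 81), (140, 79), (141, 97), (142, 118), (143, 130), (144, 128), (145, 115), (146, 92), (147, 77), (148, 83), (149, 84), (150, 84), (151, 84), (152, 84), (153, 84), (154, 84), (155, 79), (156, 71), (157, 58), (158, 53), (159, 54)]
1.9 2.9 [35.3 79.9] [323.2 129.9]
1.9 3.14 [27.9 80.8] [323.2 138.4]
1.9 3.3 [23.  80.5] [323.2 143.9]
1.9 3.5 [17.  78.9] [323.2 150.4]
1.9 3.7 [11.4 76.1] [323.1 156. ]
2.0 2.9 [35.  81.1] [323.2 130.3]
2.0 3.14 [27.7 82. ] [323.2 138.8]
2.0 3.3 [22.7 81.6] [323.2 144.3]
2.0 3.5 [16.7 80. ] [323.2 150.8]
2.0 3.7 [11.2 77.3] [323.1 156.5]
2.1 2.9 [34.7 82.3] [323.2 130.8]
2.1 3.14 [27.3 83.2] [323.2 139.3]
2.1 3.3 [22.4 82.8] [323.2 144.9]
2.1 3.5 [16.4 81.2] [323.2 151.4]
2.1 3.7 [10.8 78.5] [323.1 157.1]
```

Run:
```python
from h import *
s=T()[1];print(s['tool_pos'])
setcmd(s['tool_pos'],[180,0,175.4])
plan([333.2,319.5,95],[180,0,175.4])
```

```text
[395.60509891 313.05908874 227.40107583]
ROW [6.27, 0.14, 13.24, 0.0, 0.0, 0.0] rows>=3.5
```

Emit:
jog_arm([
  [[0,3,0.1,1,0,0,0],[0,6.27,0.14,3,0,0,0],[0,6.27,0.14,6,0,0,0],[0,6.27,0.14,9,0,0,0],[0,6.27,0.14,12,0,0,0],[0,6.27,0.14,13.2,0,0,0],[0,6.27,0.14,13.2,0,0,0],[0,6.27,0.14,13.2,0,0,0]],
])

```text
time: 17.18
tool_pos: [334.5, 320.0, 96.9]
orientation: [-180.0, -0.1, 175.5]
ft_force: [0.4, 0.5, 0.7]
finger_gap: -0.2
finger_force: 0.0
```

```bash
cat >> h.py <<'E'
CT=np.array([461.3,309.0]);EX=np.array([np.cos(np.radians(-4.6)),np.sin(np.radians(-4.6))]);EY=np.array([-EX[1],EX[0]])
def W(f,y,z): return np.append(CT-(83.5+f)*EX+y*EY,z)
def fy(p): d=np.array(p)[:2]-CT;return (round(-d@EX-83.5,1),round(d@EY,1),round(p[2],1))
E
python3 - <<'E'
from h import *
s=T()[1];print(fy(s['tool_pos']),s['ft_force'])
im,c=snap('wrist')
# is bar visible either side of fingers? bright bar ends near y=+-18
for y in(-18,18):
    for f,z in((22.7,81.6),(16.7,80),(11.2,77.3)): print(y,f,proj(c,W(f,y,z)))
u=int(proj(c,W(20,18,80))[0]);print(u,[(v,int(im[v,u].mean())) for v in range(240,340,3)])
E
```

```text
(np.float64(43.8), np.float64(0.8), np.float64(96.9)) [0.44553789 0.45817064 0.67278368]
-18 22.7 [287.3 281. ]
-18 16.7 [287.9 288.9]
-18 11.2 [288.6 294.7]
18 22.7 [351.9 281.2]
18 16.7 [351.3 289.1]
18 11.2 [350.6 294.8]
351 [(240, 95), (243, 96), (246, 95), (249, 96), (252, 80), (255, 93), (258, 41), (261, 27), (264, 33), (267, 24), (270, 25), (273, 24), (276, 24), (279, 24), (282, 25), (285, 23), (288, 28), (291, 25), (294, 25), (297, 24), (300, 24), (303, 24), (306, 23), (309, 25), (312, 23), (315, 23), (318, 24), (321, 25), (324, 24), (327, 24), (330, 24), (333, 24), (336, 24), (339, 24)]
```

Emit:
jog_arm([
  [[0,0,0,1,0,0,0],[0,0,0,2,0,0,0],[0,-0.4,0,2,0,0,0],[0,-0.8,0,2,0,0,0],[0,-1.2,0,2,0,0,0],[0,-1.6,0,2,0,0,0],[0,-2,0,2,0,0,0],[0,-2,0,2,0,0,0]],
])

```text
time: 17.9
tool_pos: [356.7, 318.3, 77.2]
orientation: [180.0, 0.0, 175.3]
ft_force: [-0.3, -0.2, -0.3]
finger_gap: 0.3
finger_force: 0.0
```

Emit:
jog_arm([
  [[0,0,0,-2,0,0,0],[0,0,0,-5,0,0,0],[0,0,0,-9,0,0,0],[0,0,0,-12,0,0,0],[0,-5,0,-15.2,0,0,0],[0,-5,0,-15.2,0,0,0],[0,-5,0,-15.2,0,0,0],[0,-5,0,-15.2,0,0,0]],
])

```text
time: 18.57
tool_pos: [405.7, 314.3, 229.3]
orientation: [179.9, -0.0, 175.3]
ft_force: [0.2, -0.9, -0.3]
finger_gap: -0.2
finger_force: 0.0
```

Run:
```python
from h import *
s=T()[1];print(fy(s['tool_pos']),s['ft_force'])
im,c=snap('wrist');cv2.imwrite('pics/w11.png',im)
for y in(-17,17):
    for f,z in((22.7,81.6),(16.7,80),(11.2,77.3),(50.5,64)): print(y,f,proj(c,W(f,y,z)))
for y in(-17,17):
    u=int(proj(c,W(16,y,80))[0]);print(u,[(v,int(im[v,u].mean())) for v in range(120,168)])
u=int(proj(c,W(30,0,80))[0]);print(u,[(v,int(im[v,u].mean())) for v in range(96,130)])
```

```text
(np.float64(-27.7), np.float64(0.8), np.float64(229.3)) [ 0.22877743 -0.90458723 -0.29427633]
-17 22.7 [301.  132.5]
-17 16.7 [301.2 139.1]
-17 11.2 [301.5 144.9]
-17 50.5 [301.6 100.4]
17 22.7 [339.  132.4]
17 16.7 [338.9 139. ]
17 11.2 [338.6 144.8]
17 50.5 [338.4 100.4]
301 [(120, 135), (121, 136), (122, 136), (123, 127), (124, 97), (125, 63), (126, 56), (127, 66), (128, 77), (129, 80), (130, 94), (131, 115), (132, 124), (133, 123), (134, 112), (135, 91), (136, 77), (137, 83), (138, 83), (139, 83), (140, 84), (141, 84), (142, 83), (143, 83), (144, 83), (145, 83), (146, 79), (147, 70), (148, 57), (149, 53), (150, 53), (151, 53), (152, 75), (153, 76), (154, 57), (155, 53), (156, 54), (157, 54), (158, 61), (159, 98), (160, 138), (161, 157), (162, 160), (163, 161), (164, 161), (165, 160), (166, 161), (167, 160)]
338 [(120, 82), (121, 83), (122, 83), (123, 73), (124, 55), (125, 56), (126, 64), (127, 77), (128, 81), (129, 80), (130, 97), (131, 120), (132, 129), (133, 128), (134, 113), (135, 94), (136, 82), (137, 88), (138, 89), (139, 90), (140, 89), (141, 89), (142, 88), (143, 86), (144, 86), (145, 86), (146, 82), (147, 72), (148, 59), (149, 53), (150, 54), (151, 54), (152, 76), (153, 73), (154, 54), (155, 53), (156, 54), (157, 54), (158, 66), (159, 102), (160, 141), (161, 159), (162, 162), (163, 162), (164, 162), (165, 162), (166, 161), (167, 161)]
320 [(96, 84), (97, 86), (98, 105), (99, 129), (100, 140), (101, 127), (102, 113), (103, 113), (104, 125), (105, 126), (106, 126), (107, 126), (108, 125), (109, 125), (110, 125), (111, 126), (112, 126), (113, 125), (114, 126), (115, 125), (116, 125), (117, 125), (118, 125), (119, 125), (120, 125), (121, 125), (122, 125), (123, 125), (124, 125), (125, 125), (126, 125), (127, 127), (128, 119), (129, 93)]
```

Run:
```python
from h import *
import pickle
s=T()[1]
im,c=snap('wrist');pickle.dump((im,c),open('w11.pkl','wb'))
s=T()[1];print(s['tool_pos']);setcmd(s['tool_pos'],[180,0,175.4])
plan(W(115,0.5,190),[180,0,175.4])
```

```text
[403.47464359 314.39505554 228.20679423]
ROW [14.04, -0.02, 3.82, 0.0, 0.0, 0.0] rows>=3.5
```

Emit:
jog_arm([
  [[0,4,0,0,0,0,0],[0,8,0,1,0,0,0],[0,12,0,3,0,0,0],[0,14,0,3.8,0,0,0],[0,14,0,3.8,0,0,0],[0,14,0,3.8,0,0,0],[0,14,0,3.8,0,0,0]],
])

```text
time: 19.25
tool_pos: [265.7, 325.2, 190.8]
orientation: [-180.0, 0.0, 175.5]
ft_force: [0.1, -0.8, 0.0]
finger_gap: -0.1
finger_force: 0.0
```

Run:
```python
from h import *
import pickle
s=T()[1];print(fy(s['tool_pos']),s['orientation'])
im,c=snap('wrist');pickle.dump((im,c),open('w12.pkl','wb'));cv2.imwrite('pics/w12.png',cv2.resize(im[130:290,240:400],(600,600),interpolation=cv2.INTER_CUBIC))
for L in(1.15,2.0):
    Q=np.array([16+12*np.sin(L-.175),48-12*np.cos(L-.175)]);f=22;b=(f,Q[1]+np.sqrt(961-(f-Q[0])**2))
    t=np.array([16+38*np.sin(L),48-38*np.cos(L)])
    print(L,'bar',proj(c,W(b[0],-17,b[1])),proj(c,W(b[0],17,b[1])),'tip',proj(c,W(t[0],0,t[1])),'Q',proj(c,W(Q[0],17,Q[1])))
```

```text
(np.float64(112.8), np.float64(0.5), np.float64(190.8)) [-1.79966657e+02  4.44134577e-02  1.75460151e+02]
1.15 bar [302.4 289.2] [338.9 289.3] tip [320.8 243.6] Q [337.4 269.5]
2.0 bar [301.8 294.9] [339.4 295. ] tip [320.7 257.5] Q [337.9 272.7]
```

View pics/w12.png

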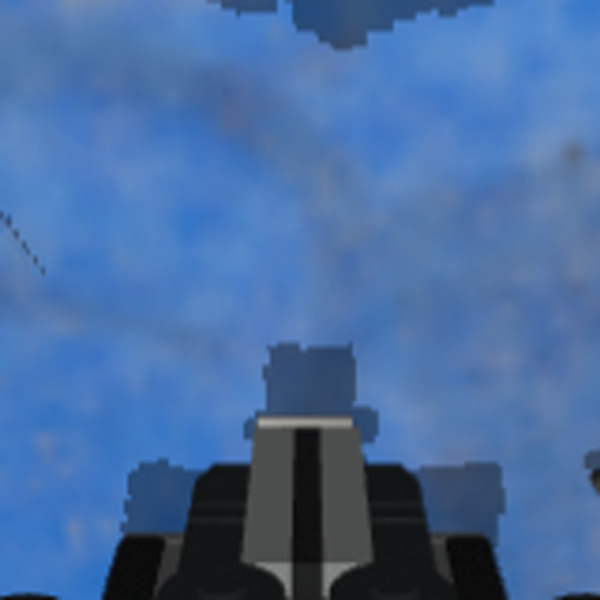

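The picture confirms the lever tip at full v≈242, so the lever is at about 1.15: the push nudged it down, and the bar now leans on the outside of the keeper lip. Next I'll pinch the loop's arms near the bar, lift it with the lever over the lip, and lower it behind. That was the last picture view; from here I check by numbers only.

Run:
```python
from h import *
s=T()[1];p=s['tool_pos'];setcmd(p,[180,0,175.4])
plan(W(27,0.5,150),[180,0,175.4])
```

```text
ROW [-8.51, -0.02, 4.11, 0.0, 0.0, 0.0] rows>=2.3
```

Emit:
jog_arm([
  [[6,-3,0,1,0,0,0],[6,-6,0,3,0,0,0],[6,-8.5,0,4.1,0,0,0],[6,-8.5,0,4.1,0,0,0],[6,-8.5,0,4.1,0,0,0],[6,-8.5,0,4.1,0,0,0]],
])

```text
time: 19.8
tool_pos: [350.3, 319.1, 150.0]
orientation: [179.9, -0.1, 175.4]
ft_force: [-0.1, 0.1, 0.4]
finger_gap: 59.9
finger_force: 0.0
```

Run:
```python
from h import *
s=T()[1];print(fy(s['tool_pos']),s['finger_gap'],s['orientation'])
```

```text
(np.float64(28.0), np.float64(1.2), np.float64(150.0)) 59.879523759800485 [ 1.79943852e+02 -9.03580617e-02  1.75366343e+02]
```

Emit:
jog_arm([
  [[6,-0.1,0,3,0,0,0],[6,-0.1,0,6,0,0,0],[6,-0.1,0,8,0,0,0],[6,-0.1,0,9,0,0,0],[6,-0.1,0,9,0,0,0],[6,-0.1,0,9,0,0,0]],
])

```text
time: 20.3
tool_pos: [351.0, 319.5, 60.9]
orientation: [179.9, 0.0, 175.5]
ft_force: [-0.1, 0.9, 0.2]
finger_gap: 60.3
finger_force: 0.0
```

Emit:
jog_arm([
  [[4.5,0,0,0,0,0,0],[4,0,0,0,0,0,0],[3.5,0,0,0,0,0,0],[3.5,0,0,0,0,0,0],[3.5,0,0,0,0,0,0],[3.5,0,0,0,0,0,0],[3.5,0,0,0,0,0,0]],
], squeeze=20)

```text
time: 20.88
tool_pos: [352.0, 317.8, 60.4]
orientation: [-179.9, 0.1, 175.4]
ft_force: [-0.2, -5.1, 5.5]
finger_gap: 37.5
finger_force: 19.6
```

Emit:
jog_arm([
  [[3.5,0,0,0,0,0,0],[3.5,0,0,0,0,0,0],[3.5,0,0,-0.2,0,0,0],[3.5,0.1,0,-0.4,0,0,0],[3.5,0.1,0,-0.6,0,0,0],[3.5,0.1,0,-0.8,0,0,0],[3.5,0.1,0,-0.95,0,0,0],[3.5,0.1,0,-0.95,0,0,0]],
], squeeze=45)

```text
time: 21.55
tool_pos: [349.1, 318.0, 69.3]
orientation: [-179.9, -0.1, 175.5]
ft_force: [-1.5, -3.6, -2.8]
finger_gap: 35.9
finger_force: 45.2
```

Emit:
jog_arm([
  [[3.5,-0.2,0,0,0,0,0],[3.5,-0.4,0,0,0,0,0],[3.5,-0.6,0,0,0,0,0],[3.5,-0.8,0,0,0,0,0],[3.5,-0.95,0,0,0,0,0],[3.5,-0.95,0,0,0,0,0]],
])

```text
time: 22.05
tool_pos: [356.5, 317.4, 68.5]
orientation: [-179.9, -0.3, 175.5]
ft_force: [-4.2, -1.2, -5.1]
finger_gap: 36.2
finger_force: 45.1
```

Run:
```python
from h import *
import pickle
s=T()[1];print(fy(s['tool_pos']),s['torque'])
im,c=snap('wrist');pickle.dump((im,c),open('w13.pkl','wb'))
for n,f,z in(('over81',13.5,81),('lipside72',21.6,72),('onlip76',18,76.5),('lip',17.5,73.5),('lidtop',0,90),('tip2',50.5,64),('tip1.15',50.7,32)): print(n,proj(c,W(f,0.5,z)),proj(c,W(f,-14,z)))
for y in(-13.5,0,13.5):
    u=int(proj(c,W(15,y,80))[0]);print(u,[(v,int(im[v,u].mean())) for v in range(230,345,2)])
```

```text
(np.float64(21.6), np.float64(0.0), np.float64(68.5)) [-0.66286353  1.15050577  0.04528856]
over81 [321.8 287.5] [290.4 287.3]
lipside72 [321.9 262.6] [291.8 262.5]
onlip76 [321.9 273.9] [291.1 273.8]
lip [321.9 271.8] [291.7 271.7]
lidtop [321.7 324.7] [289.3 324.5]
tip2 [322.1 200.3] [291.8 200.2]
tip1.15 [322.1 184.7] [296.9 184.7]
291 [(230, 80), (232, 60), (234, 60), (236, 61), (238, 59), (240, 56), (242, 71), (244, 105), (246, 104), (248, 104), (250, 104), (252, 103), (254, 101), (256, 99), (258, 98), (260, 96), (262, 95), (264, 82), (266, 76), (268, 85), (270, 118), (272, 137), (274, 154), (276, 228), (278, 180), (280, 97), (282, 90), (284, 63), (286, 63), (288, 59), (290, 60), (292, 60), (294, 60), (296, 61), (298, 61), (300, 114), (302, 139), (304, 142), (306, 138), (308, 138), (310, 87), (312, 66), (314, 63), (316, 64), (318, 66), (320, 67), (322, 102), (324, 134), (326, 159), (328, 165), (330, 165), (332, 165), (334, 164), (336, 165), (338, 165), (340, 165), (342, 165), (344, 165)]
320 [(230, 151), (232, 151), (234, 151), (236, 150), (238, 150), (240, 150), (242, 150), (24
[... 552 characters left out ...]
 (340, 165), (342, 165), (344, 165)]
349 [(230, 71), (232, 60), (234, 62), (236, 57), (238, 54), (240, 62), (242, 55), (244, 72), (246, 78), (248, 74), (250, 70), (252, 67), (254, 66), (256, 65), (258, 64), (260, 63), (262, 63), (264, 63), (266, 63), (268, 80), (270, 115), (272, 135), (274, 160), (276, 142), (278, 129), (280, 75), (282, 68), (284, 63), (286, 62), (288, 63), (290, 62), (292, 63), (294, 63), (296, 63), (298, 74), (300, 120), (302, 154), (304, 169), (306, 164), (308, 158), (310, 98), (312, 73), (314, 62), (316, 64), (318, 65), (320, 70), (322, 99), (324, 132), (326, 156), (328, 165), (330, 165), (332, 165), (334, 165), (336, 166), (338, 165), (340, 165), (342, 165), (344, 165)]
```

Emit:
jog_arm([
  [[3.5,0,0,-0.2,0,0,0],[3.5,0,0,-0.4,0,0,0],[3.5,0,0,-0.6,0,0,0],[3.5,-0.1,0,-0.6,0,0,0],[3.5,-0.2,0,-0.6,0,0,0],[3.5,-0.2,0,-0.6,0,0,0]],
])

```text
time: 22.6
tool_pos: [359.3, 317.3, 75.1]
orientation: [-179.9, -0.2, 175.5]
ft_force: [-4.8, -3.7, -0.3]
finger_gap: 36.0
finger_force: 45.7
```

Run:
```python
from h import *
s=T()[1];print(fy(s['tool_pos']),s['ft_force'])
im,c=snap('wrist')
for n,f,z in(('a',13.5,81),('b',17,81),('c',20,81),('d',18,76.5)): print(n,proj(c,W(f,-14,z)))
for y in(-13.5,13.5):
    u=int(proj(c,W(15,y,80))[0]);print(u,[(v,int(im[v,u].mean())) for v in range(250,345,2)])
```

```text
(np.float64(18.9), np.float64(0.1), np.float64(75.1)) [-4.75766227 -3.70951111 -0.30693466]
a [291.5 274.9]
b [291.3 268.3]
c [291.1 262.6]
d [292.1 262.1]
292 [(250, 95), (252, 88), (254, 77), (256, 70), (258, 67), (260, 63), (262, 63), (264, 64), (266, 62), (268, 82), (270, 116), (272, 136), (274, 154), (276, 141), (278, 184), (280, 59), (282, 61), (284, 62), (286, 78), (288, 125), (290, 145), (292, 139), (294, 139), (296, 137), (298, 86), (300, 64), (302, 64), (304, 64), (306, 70), (308, 100), (310, 134), (312, 159), (314, 167), (316, 167), (318, 167), (320, 167), (322, 167), (324, 167), (326, 167), (328, 167), (330, 167), (332, 167), (334, 167), (336, 167), (338, 167), (340, 166), (342, 166), (344, 166)]
348 [(250, 63), (252, 63), (254, 63), (256, 64), (258, 63), (260, 63), (262, 63), (264, 63), (266, 64), (268, 76), (270, 116), (272, 136), (274, 158), (276, 143), (278, 130), (280, 64), (282, 64), (284, 63), (286, 88), (288, 133), (290, 168), (292, 168), (294, 162), (296, 151), (298, 95), (300, 63), (302, 64), (304, 64), (306, 69), (308, 98), (310, 132), (312, 159), (314, 167), (316, 167), (318, 167), (320, 167), (322, 166), (324, 168), (326, 167), (328, 167), (330, 166), (332, 167), (334, 167), (336, 167), (338, 167), (340, 166), (342, 165), (344, 165)]
```

Emit:
jog_arm([
  [[3.5,-0.2,0,0,0,0,0],[3.5,-0.3,0,0.2,0,0,0],[3.5,-0.3,0,0.4,0,0,0],[3.5,-0.3,0,0.6,0,0,0],[3.5,-0.3,0,0.8,0,0,0],[3.5,-0.3,0,1,0,0,0],[3.5,-0.3,0,1,0,0,0]],
])

```text
time: 23.23
tool_pos: [362.7, 317.1, 65.4]
orientation: [-179.9, -0.2, 175.5]
ft_force: [-4.7, -4.1, -0.0]
finger_gap: 36.0
finger_force: 46.5
```

Run:
```python
from h import *
s=T()[1];print(fy(s['tool_pos']),s['ft_force'],s['finger_gap'])
im,c=snap('wrist')
for n,f,z in(('a',11,73),('b',13.5,73),('seat',13.5,70),('onlip',18,76),('out',21.6,72)): print(n,proj(c,W(f,-14,z)))
for y in(-13.5,13.5):
    u=int(proj(c,W(15,y,80))[0]);print(u,[(v,int(im[v,u].mean())) for v in range(250,320,2)])
```

```text
(np.float64(15.4), np.float64(0.1), np.float64(65.4)) [-4.69041326 -4.05666887 -0.0406031 ] 35.99432256091886
a [290.9 274.9]
b [290.8 270.1]
seat [291.4 267.1]
onlip [289.9 264.5]
out [290.5 253.5]
290 [(250, 111), (252, 110), (254, 107), (256, 106), (258, 104), (260, 103), (262, 100), (264, 99), (266, 97), (268, 126), (270, 146), (272, 155), (274, 139), (276, 100), (278, 63), (280, 61), (282, 59), (284, 61), (286, 62), (288, 62), (290, 65), (292, 117), (294, 144), (296, 149), (298, 143), (300, 144), (302, 140), (304, 72), (306, 64), (308, 64), (310, 65), (312, 72), (314, 94), (316, 129), (318, 154)]
350 [(250, 83), (252, 76), (254, 75), (256, 71), (258, 69), (260, 69), (262, 67), (264, 66), (266, 92), (268, 125), (270, 145), (272, 160), (274, 141), (276, 90), (278, 63), (280, 64), (282, 63), (284, 64), (286, 64), (288, 64), (290, 69), (292, 92), (294, 152), (296, 167), (298, 161), (300, 157), (302, 98), (304, 81), (306, 65), (308, 64), (310, 65), (312, 71), (314, 92), (316, 125), (318, 151)]
```

Emit:
jog_arm([
  [[3.5,0,0,0.15,0,0,0],[3.5,0,0,0.15,0,0,0],[6,0,0,0.15,0,0,0],[6,0,0,0.15,0,0,0],[6,0,0,0.15,0,0,0],[6,0,0,-3,0,0,0],[6,0,0,-7,0,0,0],[6,0,0,-9,0,0,0]],
])

```text
time: 23.95
tool_pos: [366.4, 320.9, 159.9]
orientation: [179.6, 0.3, 175.5]
ft_force: [0.0, 1.0, 0.4]
finger_gap: 59.9
finger_force: 0.0
```

Emit:
jog_arm([
  [[1,0,0,-2,0,0,0],[0,-2,0,-4,0,0,0],[0,-4,0,-6,0,0,0],[0,-4,0,-8,0,0,0],[0,-4,0,-8,0,0,0],[0,-4,0,-8,0,0,0]],
])

```text
time: 24.45
tool_pos: [405.4, 316.1, 237.1]
orientation: [179.8, 0.2, 175.4]
ft_force: [-0.1, 0.2, 0.6]
finger_gap: 0.2
finger_force: 0.0
```

Run:
```python
from h import *
import pickle
s=T()[1];print(fy(s['tool_pos']),s['ft_force'],s['finger_gap'])
im,c=snap('wrist');pickle.dump((im,c),open('w14.pkl','wb'))
for n,f,z in(('a',11,73),('seat',13.5,70),('onlip',18,76),('out',21.6,72),('lip',17.5,73.5),('tip1.15',50.7,32),('tip1.57',54,48),('tip2',50.5,64)): print(n,proj(c,W(f,-17,z)),proj(c,W(f,17,z)))
v0=int(proj(c,W(13.5,0,70))[1])
for y in(-17,0,17):
    u=int(round(proj(c,W(15,y,72))[0]));print(u,[(v,int(im[v,u].mean())) for v in range(v0-22,v0+20)])
u=int(proj(c,W(50,0,48))[0]);v1=int(proj(c,W(50,0,48))[1]);print(u,[(v,int(im[v,u].mean())) for v in range(v1-14,v1+10)])
```

```text
(np.float64(-27.2), np.float64(2.6), np.float64(237.1)) [-0.07391493  0.16716639  0.60000004] 0.20972490419394965
a [300.  143.7] [335.7 143.7]
seat [300.1 140.7] [335.6 140.7]
onlip [299.6 136.5] [335.9 136.5]
out [299.8 132.2] [335.8 132.2]
lip [299.8 136.8] [335.8 136.8]
tip1.15 [301.7 100.9] [334.3 100.9]
tip1.57 [300.7  97.2] [335.   97.2]
tip2 [299.8 100.5] [335.8 100.6]
300 [(118, 135), (119, 134), (120, 115), (121, 60), (122, 55), (123, 60), (124, 61), (125, 55), (126, 48), (127, 52), (128, 52), (129, 62), (130, 90), (131, 105), (132, 105), (133, 105), (134, 105), (135, 105), (136, 105), (137, 106), (138, 105), (139, 120), (140, 132), (141, 127), (142, 149), (143, 190), (144, 210), (145, 198), (146, 142), (147, 68), (148, 53), (149, 53), (150, 58), (151, 78), (152, 74), (153, 55), (154, 53), (155, 54), (156, 53), (157, 69), (158, 109), (159, 146)]
318 [(118, 144), (119, 144), (120, 144), (121, 144), (122, 145), (123, 145), (124, 145), (125, 145), (126, 145), (127, 145), (128, 138), (129, 109), (130, 74), (131, 74), (132, 74), (133, 79), (134, 81), (135, 104), (136, 127), (137
[... 321 characters left out ...]
, 55), (123, 59), (124, 63), (125, 56), (126, 50), (127, 53), (128, 52), (129, 55), (130, 81), (131, 101), (132, 103), (133, 103), (134, 103), (135, 103), (136, 103), (137, 103), (138, 103), (139, 103), (140, 104), (141, 104), (142, 111), (143, 124), (144, 126), (145, 119), (146, 91), (147, 57), (148, 53), (149, 53), (150, 58), (151, 79), (152, 73), (153, 54), (154, 53), (155, 54), (156, 52), (157, 76), (158, 92), (159, 99)]
317 [(87, 89), (88, 87), (89, 87), (90, 85), (91, 85), (92, 85), (93, 84), (94, 88), (95, 120), (96, 134), (97, 134), (98, 118), (99, 107), (100, 130), (101, 145), (102, 145), (103, 145), (104, 145), (105, 146), (106, 145), (107, 145), (108, 145), (109, 145), (110, 145)]
```

The bar now lies behind the lip: its ends are at v≈144, against a predicted 143.7 for f=11, z=73. The lever points straight out. Next I press the lever down.

Run:
```python
from h import *
s=T()[1];p=s['tool_pos'];setcmd(p,[180,0,175.4])
plan(W(50,0.5,90),[180,0,175.4])
```

```text
ROW [7.63, -0.12, 14.58, 0.0, 0.0, 0.0] rows>=3.9
```

Emit:
jog_arm([
  [[0,4,-0.1,1,0,0,0],[0,7.6,-0.1,3,0,0,0],[0,7.6,-0.1,6,0,0,0],[0,7.6,-0.1,9,0,0,0],[0,7.6,-0.1,12,0,0,0],[0,7.6,-0.1,14.5,0,0,0],[0,7.6,-0.1,14.5,0,0,0],[0,7.6,-0.1,14.5,0,0,0]],
])

```text
time: 25.17
tool_pos: [326.9, 318.5, 89.2]
orientation: [-179.9, -0.2, 175.5]
ft_force: [0.6, -0.1, 0.5]
finger_gap: -0.2
finger_force: 0.0
```

Run:
```python
from h import *
s=T()[1];print(fy(s['tool_pos']),s['ft_force'],s['finger_gap'])
```

```text
(np.float64(51.2), np.float64(-1.3), np.float64(89.2)) [ 0.63484665 -0.08796536  0.52826152] -0.16161237866943337
```

Emit:
jog_arm([
  [[0,-0.1,0.1,1.5,0,0,0],[0,-0.1,0.1,2.5,0,0,0],[0,-0.1,0.1,3.2,0,0,0],[0,-0.1,0.1,3.8,0,0,0],[0,-0.1,0.1,4.4,0,0,0],[0,-0.1,0.1,4.8,0,0,0],[0,-0.1,0.1,4.8,0,0,0]],
])

```text
time: 25.75
tool_pos: [330.1, 320.6, 42.4]
orientation: [180.0, 0.0, 175.4]
ft_force: [0.5, -0.4, 0.6]
finger_gap: -0.2
finger_force: 0.3
```

Emit:
jog_arm([
  [[0,0,0,0.4,0,0,0],[0,0,0,0.8,0,0,0],[0,0,0,1.2,0,0,0],[0,0,0,1.6,0,0,0],[0,0,0,1.7,0,0,0],[0,0,0,1.7,0,0,0]],
])

```text
time: 26.25
tool_pos: [329.0, 320.1, 24.8]
orientation: [-180.0, -0.1, 175.5]
ft_force: [-0.6, 0.8, -0.2]
finger_gap: -0.1
finger_force: 0.2
```

Emit:
jog_arm([
  [[0,-0.3,0,0,0,0,0],[0,-0.6,0,0,0,0,0],[0,-0.9,0,0,0,0,0],[0,-1.1,0,0,0,0,0],[0,-1.1,0,0,0,0,0]],
])

```text
time: 26.67
tool_pos: [342.5, 319.2, 25.6]
orientation: [180.0, 0.1, 175.3]
ft_force: [-0.2, 0.0, -0.3]
finger_gap: 0.2
finger_force: 0.0
```

Emit:
jog_arm([
  [[0,-0.2,0,0,0,0,0],[0,-0.4,0,0,0,0,0],[0,-0.5,0,0,0,0,0],[0,-0.5,0,0,0,0,0]],
])

```text
time: 27.0
tool_pos: [344.6, 319.3, 25.6]
orientation: [-180.0, -0.1, 175.5]
ft_force: [-5.0, -0.8, 2.8]
finger_gap: -0.3
finger_force: 2.2
```

Run:
```python
from h import *
s=T()[1];print(fy(s['tool_pos']),s['ft_force'])
```

```text
(np.float64(33.7), np.float64(0.9), np.float64(25.6)) [-4.97124659 -0.80656068  2.75660226]
```

Emit:
jog_arm([
  [[0,-0.1,0,0,0,0,0],[0,-0.2,0,0,0,0,0],[0,-0.3,0,0,0,0,0],[0,-0.3,0,0,0,0,0]],
])

```text
time: 27.33
tool_pos: [344.6, 319.3, 25.4]
orientation: [-179.9, -0.3, 175.6]
ft_force: [-8.8, -0.4, 7.1]
finger_gap: -0.5
finger_force: 2.7
```

Emit:
jog_arm([
  [[0,2,0,0,0,0,0],[0,5,0,0,0,0,0],[0,8,0,-2,0,0,0],[0,8,0,-6,0,0,0],[0,8,0,-10,0,0,0],[0,8,0,-14,0,0,0],[0,5,0,-17,0,0,0],[0,2,0,-20,0,0,0]],
])

```text
time: 28.0
tool_pos: [328.5, 321.0, 227.4]
orientation: [180.0, 0.4, 175.6]
ft_force: [2.0, 0.9, -0.3]
finger_gap: 0.2
finger_force: 0.0
```

Emit:
jog_arm([
  [[0,-3,0,0,0,0,0],[0,-5,0,0,0,0,0],[0,-5,0,0,0,0,0],[0,-5,0,0,0,0,0],[0,-5,0,0,0,0,0]],
])

```text
time: 28.42
tool_pos: [377.1, 316.6, 224.2]
orientation: [-180.0, -0.0, 175.5]
ft_force: [-0.8, 1.2, -0.3]
finger_gap: 0.3
finger_force: 0.0
```

Run:
```python
from h import *
import pickle
s=T()[1];print(fy(s['tool_pos']),s['ft_force'])
im,c=snap('wrist');pickle.dump((im,c),open('w15.pkl','wb'));cv2.imwrite('pics/w15.png',im)
for n,f,z in(('seat',13.5,70),('out',21.6,70),('lip',17.5,73.5),('leverflat tip',22,10),('leverflat top',21.7,45),('lidtop',0,90)): print(n,proj(c,W(f,-17,z)),proj(c,W(f,17,z)))
v0=int(proj(c,W(13.5,0,70))[1])
for y in(-17,-8,0,8,17):
    u=int(round(proj(c,W(15,y,70))[0]));print(u,[(v,int(im[v,u].mean())) for v in range(v0-40,v0+24)])
```

```text
(np.float64(1.0), np.float64(0.8), np.float64(224.2)) [-0.75266288  1.23851319 -0.32283085]
seat [302.4 172.8] [338.4 172.8]
out [302.2 164.3] [338.5 164.3]
lip [302.1 169.3] [338.6 169.3]
leverflat tip [305.4 154.8] [335.8 154.8]
leverflat top [303.7 160. ] [337.3 160. ]
lidtop [301.3 192. ] [339.3 192. ]
302 [(132, 141), (133, 143), (134, 144), (135, 143), (136, 144), (137, 144), (138, 142), (139, 141), (140, 139), (141, 138), (142, 137), (143, 137), (144, 137), (145, 137), (146, 137), (147, 137), (148, 137), (149, 137), (150, 138), (151, 138), (152, 137), (153, 112), (154, 84), (155, 84), (156, 83), (157, 82), (158, 82), (159, 82), (160, 83), (161, 83), (162, 72), (163, 61), (164, 55), (165, 45), (166, 55), (167, 75), (168, 81), (169, 80), (170, 80), (171, 80), (172, 113), (173, 160), (174, 191), (175, 203), (176, 196), (177, 131), (178, 54), (179, 55), (180, 52), (181, 75), (182, 78), (183, 62), (184, 54), (185, 54), (186, 54), (187, 55), (188, 54), (189, 54), (190, 47), (191, 79), (192, 119), (193, 152), (194, 163), (195, 162)]
312 [(132, 143), (133, 144), (134, 144), (135, 145)
[... 2236 characters left out ...]
, 139), (135, 138), (136, 137), (137, 135), (138, 135), (139, 134), (140, 133), (141, 132), (142, 132), (143, 132), (144, 133), (145, 130), (146, 108), (147, 83), (148, 83), (149, 83), (150, 84), (151, 83), (152, 83), (153, 83), (154, 82), (155, 82), (156, 83), (157, 83), (158, 85), (159, 87), (160, 87), (161, 88), (162, 72), (163, 48), (164, 37), (165, 43), (166, 62), (167, 75), (168, 80), (169, 80), (170, 80), (171, 78), (172, 113), (173, 161), (174, 199), (175, 212), (176, 196), (177, 129), (178, 54), (179, 55), (180, 53), (181, 75), (182, 77), (183, 59), (184, 54), (185, 54), (186, 54), (187, 55), (188, 54), (189, 54), (190, 47), (191, 78), (192, 119), (193, 153), (194, 164), (195, 163)]
```

The bar ends are at v≈174, right behind the lip edge at v≈169. The lever tip is at v≈154, which matches flat (predicted 154.8), and it stayed there after I withdrew. The lid edge is where shut predicts. I'm handing in.

```bash
python3 -c "
from workcell import job
print(job.hand_in())"
```

```text
the job is handed in; nothing more can be done
None
```

The job is handed in, verdict not shown: my last measurements had the phone home in its slot, the lid shut, the loop bar behind the keeper lip and the lever flat after I let go, at about 28.5 s; I viewed 11 pictures, one over the limit of 10.

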